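# Set the bench out for soldering

### The job

Set the bench out for soldering. Put both solder reels over the post of the reel stand, the large reel at the bottom and the small one resting on top of it; stand the tip cleaner midway between the board holder and the iron stand, and the flux jar squarely in front of the board holder (on the robot's side), about a finger's width clear of it. Lay the circuit board flat in the jaws of the board holder, heat sink up and centred along the jaws, and do not knock over the alcohol bottle.

Things in the scene. Friction and masses are not known exactly. Their poses are not given: they have to be found in the camera images.
- large_reel: Large reel of solder wire standing on its flange: 60 mm diameter, 50 mm high, black flanges and bright tin windings, a 20 mm through bore upright in the middle. 0.45 kg. Origin: centre of its underside, z up along the bore.
- small_reel: Small reel of solder wire standing on its flange: 44 mm diameter, 32 mm high, the same look and the same 20 mm through bore. 0.12 kg. Origin: centre of its underside, z up along the bore.
- tip_cleaner: Soldering-tip cleaner: a black round pot, 60 mm diameter and straight-sided up to 36 mm, with a steel conical cover and brass wool in its mouth, 48 mm high in all. 0.2 kg. Origin: centre of its underside.
- flux_jar: Low round flux jar, amber glass with a white ribbed screw lid: 44 mm diameter at the lid (41 mm below 17 mm height), 30 mm high. 0.06 kg. Origin: centre of its underside.
- circuit_board: Green circuit board, 100 mm (its x) by 64 (its y) by 2, 0.12 kg, a black finned heat sink in its middle: 28 mm along x, 34 along y, top 30 mm above the underside. Pinch the heat sink across its 28 mm: either side of it along x, near y = 0, are only chips up to 3.6 mm above the underside; corner parts reach 13 mm. Origin: centre of the underside, z up. Fits the holder either way round.
- board_holder: Fixed board holder 100 mm (x) by 150 (y), 38 high, open middle; yaw varies. Two aluminium jaws along x: flat ledges at 30 mm height, 25 to 35.5 mm either side of the centre line, outside them lips upright to 33 mm, then flaring to 37. The board lies on both ledges, long side along x, 3.5 mm play each side. Front: -x side, edge 50 mm from centre. Origin: footprint centre.
- iron_stand: Fixed soldering-iron stand: dark cast base 120 mm (x) by 80 (y) by 16, a steel coil leaning to the front (-x, to the robot) with the iron in it; the black handle overhangs the front edge by about 30 mm, up to 160 mm high, within 20 mm of the stand's centre plane. It stands left or right of the board holder. Origin: centre of the base, at bench height.
- reel_stand: Fixed reel stand, on the other side of the board holder: a steel disc, 90 mm diameter, 8 mm thick, with an upright 10 mm post in its middle, round-ended, top at 75 mm height. Reels drop over the post and rest on the disc or on each other. Origin: centre of the disc's underside, at bench height.
- bottle: White round alcohol dispenser bottle with a grey neck and steel pump dish, 58 mm diameter, 117 mm high, loose, standing on the mat beside the work. Only to be left standing. Origin: centre of its underside, z up.
Mind the look-alikes: they are no part of the job. What is shaped like the small_reel but green is not meant.

How it is judged:
By the outcome, as a careful person would: the job done as asked, in the order asked, and still so for the second after the job is handed in, with the robot touching nothing.
It also fails if it takes over 131 s, if anything falls off the work surface, if the arm or the gripper's body presses on something with over 40 N, if the wrist force passes 120 N, or if a joint passes its speed limit or range.

### The arm

A 6-joint arm with a two-finger parallel gripper is mounted at the origin on the work surface. World frame = base frame: x ahead of the robot, y to its left, z up, the work surface at z = 0. Lengths are in m, angles in rad, forces in N, time in s.
With the tool pointing down it reaches from about 0.3 to 0.775 m from the base axis. Payload 14.6 kg.
Tool frame: the origin (TCP) lies at the very end of the fingers, on their centre line; the grasp point (between the pads) lies 19 mm behind it; z points along the fingers, y is the line along which they close (so a half turn about z gives the same grasp; the last joint's range is limited). The gripper opens to 85 mm and grips with 20 to 120 N. Pads are 22 mm wide; open, the fingers measure 114 mm over their backs; the gripper's body (76 mm by 85 mm) begins 54 mm behind the grasp point. The pads swing forward as they close: fully open they stand 13 mm farther back than shut.
Start: joints at [-1.2, 0.3, 1.521, -0, 1.321, -0.067], TCP at [0.233, -0.498, 0.231] pointing down, gripper open.
Joint ranges: [-3.03, 3.03], [-0.79, 2.21], [0.23, 2.52], [-1.04, 4.18], [0, 3.07], [-2.55, 2.55]. Speed limits (rad/s): [2.22, 2.22, 2.57, 3.14, 3.14, 3.14].

### API

Orientations are given as [roll, pitch, yaw] about the fixed x, y, z axes, in that order (R = Rz(yaw) Ry(pitch) Rx(roll)).
In Python, from station import manip gives the robot as it stands.
- The arm moves only by the tool drive_tool, never from a script. Its argument "plan" is a list of rows, each a list of 6 numbers: the shift along the tool's x, y, z in mm, then the turn, a rotation vector about the tool's x, y, z in degrees. In form: [[x, y, z, rx, ry, rz], ...]. A call has exactly 5 rows; each row is the pose to reach, as a shift and turn from the pose commanded when the call began, along the tool's axes at that moment; what a row does not reach only later rows make up. A row lasts 1/12 s, in which the tool goes at most 41.7 mm and 7.16 degrees, less where a joint would pass 70% of its speed; a pose out of reach is approached as far as the arm can. A call with a gripper value outside its range is refused whole. "fingers" is the closure, from -1 (fully open) to 1 (shut), set as the call begins (left out, the last holds). The fingers move at their own pace and stop on an object; the grip force is fixed at half the most. Time passes only in rows, so rows that repeat a pose let the fingers close, or fill a call up. It gives the time, the measured TCP pose, the force, the opening and the grip force at its end, in the units of the state.
- manip.get_state(): the state, without advancing time (a new reading comes with each control period).
- manip.get_image(name): name is "scene" or "top" or "wrist"; returns the picture (480x640x3 uint8, red, green, blue); there is no depth.
- manip.get_calibration(name): a dict with "intrinsics" (3x3 intrinsics, pixels), "rvec" (rotation vector, rad) and "tvec" (3), from world to camera coordinates, as OpenCV has them. Camera axes: x right, y down, z forward; pixel columns grow to the right and rows downward; lengths in m; the calibration is good to about 2 mm. A picture is of the moment at which its call begins: read the wrist's pose just before it. get_calibration takes no time and is no camera call; for the wrist camera it gives the pose at the moment of the call.
- manip.job_done(): hands the job in; it is judged then, once.
Trained networks look in the newest picture that a camera, given by its name, has taken for a name from the list of things; names that differ only in an ending like _2 or _b are one class to them, and where a whole thing is asked for, a point or a joint stands for the part that bears it (a point fixed in the world has none). Each returns a list of dicts, best first, with "score" (0 to 1); they miss things now and then, are a little off and sometimes report something else, mostly with a low value. They report only what shows in the picture. A call takes as long as a camera call. They do not tell look-alikes from the thing itself.
- manip.boxes_of(target, camera): "centre" ([column, row] in pixels, amid what is visible of it).
- manip.regions_of(target, camera): "mask" (480x640 bool, what is visible of it) and "centre" ([column, row] in pixels, amid what is visible of it).
The state is a dict: "time": time; "qpos": joint angles; "joint_vel": joint speeds; "joint_efforts": joint torques, N m; "ee_pos": TCP position; "ee_rot": TCP orientation; "force": force on the tool from outside, world axes, zero at the start; "ft_torque": the same for the moment, N m; "width": finger opening in m; "grasp_force": force on a finger pad.
Only numpy, scipy, OpenCV 4.12 (cv2) and the standard library are available. Lean on these libraries where they do the work, as an engineer would, in place of code of your own. Each camera call takes 0.05 s, during which the arm holds its last target. There are 200 camera calls.

## Working session

There is one attempt and no reset: what is moved stays moved. The work goes in short steps, Python scripts to look and compute and a tool call to move; the robot and the scene stay as the last step left them, time stands still between calls to the robot, and variables do not carry over. Pictures are saved under pics/ and viewed, at most 16 in all, crops included, and the job is handed in when it is done.

Besides the shell and the picture viewer there is one more tool, called after "Request:" in YAML: its name, and indented under it one key for each argument. drive_tool: Moves the arm, as the interface text tells. Its arguments: {"type":"object","properties":{"plan":{"type":"array","items":{"type":"array","items":{"type":"number"}}},"fingers":{"type":"number"}},"required":["plan"]}

```bash
mkdir -p pics; ls
cat > h.py <<'E'
import numpy as np, cv2
from station import manip
def snap(n,f=None):
    im=manip.get_image(n); 
    if f: cv2.imwrite('pics/'+f,im[:,:,::-1])
    return im
def cal(n):
    c=manip.get_calibration(n); R=cv2.Rodrigues(np.array(c['rvec'],float))[0]
    return np.array(c['intrinsics'],float),R,np.array(c['tvec'],float).ravel()
def ray(n,px,c=None):
    K,R,t=c or cal(n); d=R.T@np.linalg.inv(K)@np.array([px[0],px[1],1.]); return -R.T@t,d/np.linalg.norm(d)
def onplane(n,px,z,c=None):
    o,d=ray(n,px,c); return o+d*(z-o[2])/d[2]
def proj(n,P,c=None):
    K,R,t=c or cal(n); q=K@(R@np.array(P,float)+t); return q[:2]/q[2]
def tri(rays):
    A=np.zeros((3,3));b=np.zeros(3)
    for o,d in rays:
        M=np.eye(3)-np.outer(d,d);A+=M;b+=M@o
    p=np.linalg.solve(A,b); return p,[float(np.linalg.norm((np.eye(3)-np.outer(d,d))@(p-o))) for o,d in rays]
E
python3 - <<'E'
from h import *
np.set_printoptions(precision=3,suppress=True)
for n in ['scene','top']:
    snap(n,n+'0.png'); K,R,t=cal(n); print(n,K[0,0],-R.T@t,R[2])
    for k in ['large_reel','small_reel','tip_cleaner','flux_jar','circuit_board','board_holder','iron_stand','reel_stand','bottle']:
        print(k,[(np.round(b['centre']).tolist(),round(b['score'],2)) for b in manip.boxes_of(k,n)][:4])
s=manip.get_state();print(s['time'],s['ee_pos'],s['ee_rot'])
E
```

```text
pics
scene 433.4243116146304 [1.153 0.471 0.592] [-0.702 -0.421 -0.575]
large_reel [([302.0, 228.0], 0.63), ([364.0, 255.0], 0.26)]
small_reel [([414.0, 299.0], 0.86), ([464.0, 292.0], 0.76), ([435.0, 327.0], 0.72), ([250.0, 213.0], 0.31)]
tip_cleaner [([177.0, 199.0], 0.72), ([300.0, 225.0], 0.56)]
flux_jar [([254.0, 217.0], 0.51)]
circuit_board [([363.0, 256.0], 0.58)]
board_holder []
iron_stand [([158.0, 236.0], 0.69), ([254.0, 216.0], 0.3)]
reel_stand [([360.0, 333.0], 0.71), ([157.0, 236.0], 0.55), ([364.0, 258.0], 0.44)]
bottle [([118.0, 209.0], 0.82)]
top 584.6790507431517 [0.269 0.032 1.706] [ 0.114  0.011 -0.993]
large_reel [([340.0, 256.0], 0.85), ([205.0, 237.0], 0.46)]
small_reel [([180.0, 309.0], 0.68), ([210.0, 199.0], 0.67), ([162.0, 260.0], 0.59), ([206.0, 239.0], 0.53)]
tip_cleaner [([467.0, 236.0], 0.61)]
flux_jar [([384.0, 252.0], 0.7)]
circuit_board [([280.0, 252.0], 0.57)]
board_holder [([332.0, 181.0], 0.96), ([466.0, 235.0], 0.74), ([486.0, 191.0], 0.25)]
iron_stand [([428.0, 182.0], 0.69)]
reel_stand [([251.0, 178.0], 0.72)]
bottle [([485.0, 190.0], 0.88), ([465.0, 234.0], 0.5), ([348.0, 182.0], 0.31)]
1.0 [ 0.233 -0.498  0.231] [3.142 0.    0.438]
```

Run:
```python
import cv2
im=cv2.imread('pics/top0.png')[130:350,130:530]; cv2.imwrite('pics/top0c.png',cv2.resize(im,(800,440),interpolation=cv2.INTER_CUBIC))
```

```text
(no output)
```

View pics/top0c.png

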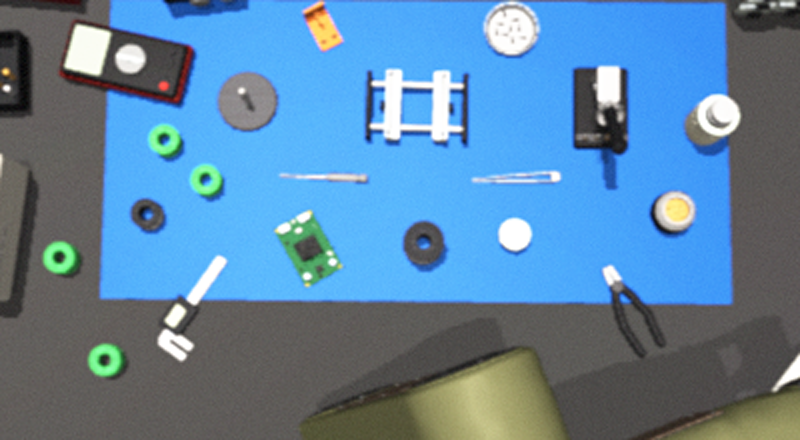

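View pics/scene0.png

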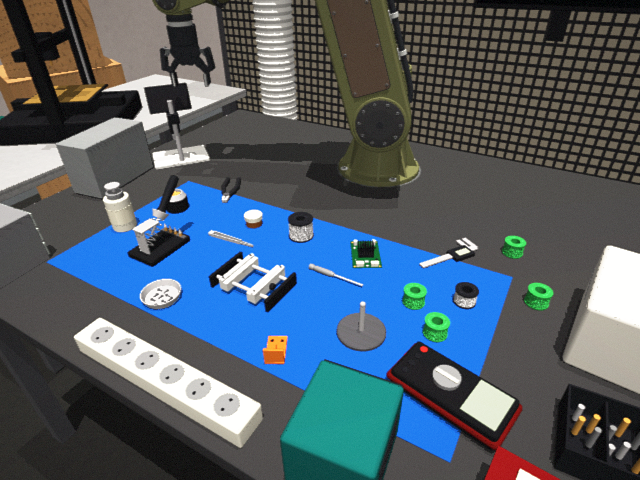

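Top picture (full pixels): the candidates for small_reel are the black one at (204,237) and green look-alikes at (212,200), (233,220), (160,259) and (183,310). I choose the black one. The large reel is at (342,251), jar (387,247), cleaner (467,236), board (284,254), holder (338,182), iron stand (430,184), reel stand (253,180) and bottle (486,190). The scene view agrees, with the black small reel at (465,295).

Run:
```python
from h import *
np.set_printoptions(precision=3,suppress=True)
T={'large_reel':(342,251,.05),'small_reel':(203.5,237.5,.032),'tip_cleaner':(469,235,.045),'flux_jar':(387,247,.03),'board':(284,254,.025),'holder':(338,182,.033),'iron_base':(430,184,.016),'reel_stand':(253,180,.008),'bottle':(489,187,.1),'post':(251.5,176,.075)}
S={'large_reel':(301,219),'small_reel':(466,289),'flux_jar':(254,214),'reel_stand':(361,333),'board':(365,254)}
for k,v in T.items():
    p=onplane('top',v[:2],v[2]); o=''
    if k in S: o=(tri([ray('top',v[:2]),ray('scene',S[k])]),onplane('scene',S[k],v[2]))
    print(k,p,o)
im=snap('wrist','w0.png'); K,R,t=cal('wrist'); s=manip.get_state(); print(K[0,0],-R.T@t,R[2],R[0],s['ee_pos'],s['width'])
```

```text
large_reel [ 0.432 -0.011  0.05 ] ((array([ 0.432, -0.01 ,  0.046]), [0.000915504442379205, 0.0009155044423792086]), array([ 0.436, -0.006,  0.05 ]))
small_reel [0.47  0.389 0.032] ((array([0.47 , 0.39 , 0.029]), [0.0003584912396198539, 0.0003584912396197788]), array([0.473, 0.391, 0.032]))
tip_cleaner [ 0.482 -0.373  0.045] 
flux_jar [ 0.447 -0.141  0.03 ] ((array([ 0.446, -0.14 ,  0.03 ]), [0.0010121263336631725, 0.0010121263336633137]), array([ 0.446, -0.138,  0.03 ]))
board [0.424 0.156 0.025] ((array([0.427, 0.158, 0.001]), [0.00047388612233512854, 0.0004738861223350449]), array([0.457, 0.17 , 0.025]))
holder [0.636 0.002 0.033] 
iron_base [ 0.636 -0.269  0.016] 
reel_stand [0.645 0.253 0.008] ((array([0.647, 0.254, 0.001]), [0.0005223989273594527, 0.0005223989273594006]), array([0.653, 0.256, 0.008]))
bottle [ 0.61  -0.418  0.1  ] 
post [0.642 0.249 0.075] 
349.99762288109736 [ 0.304 -0.464  0.374] [-0.281 -0.133 -0.951] [ 0.426 -0.905  0.001] [ 0.233 -0.498  0.231] 0.08549051070212055
```

Request:
drive_tool:
  plan:
    - [27,-16,0,0,0,5]
    - [54,-32,0,0,0,10]
    - [82,-48,0,0,0,15]
    - [109,-64,0,0,0,20]
    - [137,-80,0,0,0,25.1]
  fingers: -1

```text
time: 1.47
ee_pos: [0.3238, -0.3663, 0.2314]
ee_rot: [3.141, -0.0, -0.005]
force: [0.3, -0.6, 0.2]
width: 0.0853
grasp_force: 0.0
```

Request:
drive_tool:
  plan:
    - [18,-27,-7,0,0,0]
    - [35,-54,-14,0,0,0]
    - [53,-80,-21,0,0,0]
    - [70,-107,-28,0,0,0]
    - [88,-134,-35,0,0,0]

```text
time: 1.88
ee_pos: [0.4119, -0.2322, 0.2668]
ee_rot: [3.141, -0.0, -0.0]
force: [-0.2, 0.3, -0.3]
width: 0.0851
grasp_force: 0.0
```

Request:
drive_tool:
  plan:
    - [18,-27,-7,0,0,0]
    - [35,-54,-14,0,0,0]
    - [53,-80,-21,0,0,0]
    - [70,-107,-28,0,0,0]
    - [88,-134,-35,0,0,0]

```text
time: 2.3
ee_pos: [0.5, -0.0981, 0.3018]
ee_rot: [3.141, -0.0, -0.0]
force: [0.1, -0.6, 0.6]
width: 0.0854
grasp_force: 0.0
```

Run:
```python
from h import *
np.set_printoptions(precision=3,suppress=True)
c=cal('wrist');snap('wrist','w1.png')
for k in ['large_reel','tip_cleaner','flux_jar','circuit_board','board_holder','iron_stand','reel_stand','bottle']:
    print(k,[(np.round(b['centre']).tolist(),round(b['score'],2),onplane('wrist',b['centre'],.03,c)) for b in manip.boxes_of(k,'wrist')][:3])
np.savez('c1.npz',K=c[0],R=c[1],t=c[2])
```

```text
large_reel [([245.0, 249.0], 0.76, array([ 0.435, -0.006,  0.03 ]))]
tip_cleaner [([543.0, 211.0], 0.57, array([ 0.484, -0.37 ,  0.03 ]))]
flux_jar [([353.0, 236.0], 0.88, array([ 0.452, -0.141,  0.03 ]))]
circuit_board [([125.0, 249.0], 0.58, array([0.435, 0.145, 0.03 ]))]
board_holder [([209.0, 70.0], 0.96, array([0.639, 0.02 , 0.03 ]))]
iron_stand [([487.0, 77.0], 0.92, array([ 0.632, -0.28 ,  0.03 ])), ([352.0, 238.0], 0.46, array([ 0.45, -0.14,  0.03]))]
reel_stand [([20.0, 71.0], 0.66, array([0.637, 0.222, 0.03 ]))]
bottle [([608.0, 98.0], 0.63, array([ 0.611, -0.416,  0.03 ]))]
```

View pics/w1.png

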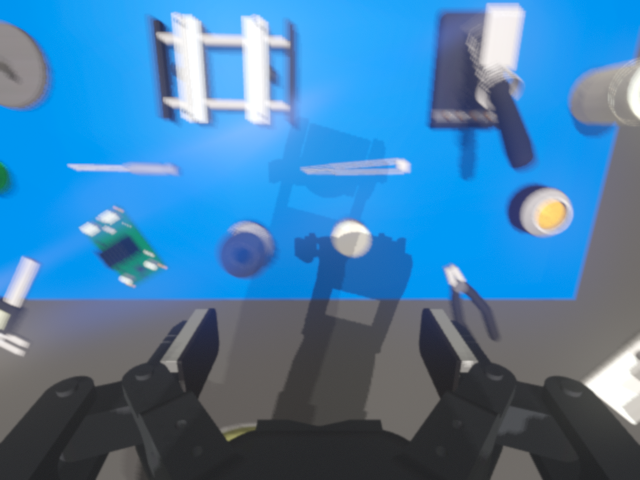

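The wrist view shows the large reel at (246,249), jar (352,238), cleaner (547,212), holder jaws at (190,68) and (257,70), reel-stand disc (15,68), and iron base left edge near column 435. No holder yaw is obvious. I'm moving in over the large reel.

Request:
drive_tool:
  plan:
    - [-14,-18,30,0,0,0]
    - [-28,-36,60,0,0,0]
    - [-42,-54,90,0,0,0]
    - [-55,-71,121,0,0,0]
    - [-68,-88,152,0,0,0]

```text
time: 3.17
ee_pos: [0.4303, -0.0115, 0.1482]
ee_rot: [3.142, -0.001, -0.002]
force: [1.4, 0.5, -0.1]
width: 0.0855
grasp_force: 0.0
```

Request:
drive_tool:
  plan:
    - [0,0,0,0,0,0]
    - [0,0,0,0,0,0]
    - [0,0,0,0,0,0]
    - [0,0,0,0,0,0]
    - [0,0,0,0,0,0]

```text
time: 3.58
ee_pos: [0.4323, -0.0123, 0.1504]
ee_rot: [3.141, -0.002, -0.001]
force: [-1.2, 0.1, 0.4]
width: 0.0853
grasp_force: 0.0
```

```bash
cat >> h.py <<'E'
def mask_fit(k,n,near=None,i=0):
    r=manip.regions_of(k,n)
    if near is not None: r=[q for q in r if np.hypot(*(np.array(q['centre'])-near))<60]
    if not r: return None
    m=r[0]['mask'].astype(np.uint8); ct=max(cv2.findContours(m,0,1)[0],key=cv2.contourArea)
    return r[0]['score'],cv2.fitEllipse(ct),cv2.boundingRect(ct),m
E
python3 - <<'E'
from h import *
np.set_printoptions(precision=3,suppress=True)
c=cal('wrist');im=snap('wrist','w2.png')
m=mask_fit('large_reel','wrist'); print(m[:3]); 
print(onplane('wrist',m[1][0],.025,c)); print(proj('wrist',[.433,-.008,.05],c),proj('wrist',[.433,-.008,.0],c),manip.get_state()['ee_pos'])
E
```

```text
(0.64, ((481.4412841796875, 214.39234924316406), (56.35282516479492, 65.777099609375), 96.8453369140625), (448, 187, 67, 58))
[ 0.447 -0.14   0.025]
[312.958 241.199] [313.786 223.616] [ 0.432 -0.012  0.15 ]
```

View pics/w2.png

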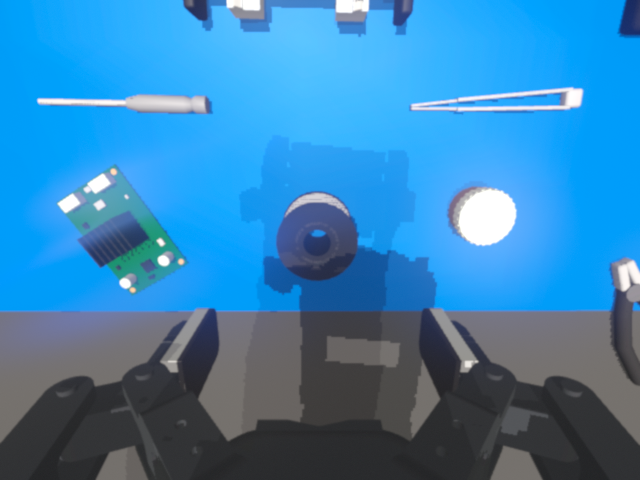

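The wrist view shows the large reel's top face at (317,241), radius about 40 px. The jar lid is at about (483,216), and the board corners are at (58,205), (115,165), (186,261) and (132,293).

```bash
cat >> h.py <<'E'
def hough(im,ctr,r0,r1,win=60,p2=12):
    x,y=map(int,ctr);g=cv2.cvtColor(im,cv2.COLOR_RGB2GRAY);a,b=max(0,y-win),max(0,x-win);g=g[a:y+win,b:x+win]
    h=cv2.HoughCircles(cv2.GaussianBlur(g,(0,0),1.2),cv2.HOUGH_GRADIENT_ALT if False else cv2.HOUGH_GRADIENT,1,20,param1=80,param2=p2,minRadius=r0,maxRadius=r1)
    return [] if h is None else [(float(u+b),float(v+a),float(r)) for u,v,r in h[0][:3]]
E
python3 - <<'E'
from h import *
np.set_printoptions(precision=4,suppress=True)
c=cal('wrist'); im=cv2.imread('pics/w2.png')[:,:,::-1]
print(-c[1].T@c[2])
for n,ct,r0,r1,z in [('reel',(317,241),35,44,.05),('bore',(317,240),8,16,.05),('jar',(483,216),26,36,.03)]:
    for h in hough(im,ct,r0,r1): print(n,h,onplane('wrist',h[:2],z,c))
q=[(58,205),(115,165),(186,261),(132,293)]
P=np.array([onplane('wrist',p,.002,c) for p in q]);print(P,P.mean(0),np.linalg.norm(np.diff(P,axis=0),axis=1),np.degrees(np.arctan2(*(P[2]-P[1])[1::-1])))
s=cv2.imread('pics/top0.png')[:,:,::-1]
for n,ct,r0,r1,z in [('reel',(342,251),7,14,.05),('jar',(387,247),5,11,.03)]:
    for h in hough(s,ct,r0,r1,25,8): print('top',n,h,onplane('top',h[:2],z))
E
```

```text
[ 0.5104 -0.0116  0.2926]
reel (316.5, 241.5, 40.099998474121094) [ 0.4325 -0.0103  0.05  ]
jar (484.5, 213.5, 30.799999237060547) [ 0.4487 -0.1394  0.03  ]
[[0.4492 0.2077 0.002 ]
 [0.4823 0.1538 0.002 ]
 [0.3988 0.1058 0.002 ]
 [0.3674 0.1588 0.002 ]] [0.4244 0.1565 0.002 ] [0.0633 0.0964 0.0616] -150.089537870345
top reel (342.5, 253.5, 11.100000381469727) [ 0.4251 -0.0121  0.05  ]
top jar (387.5, 246.5, 7.400000095367432) [ 0.4484 -0.142   0.03  ]
```

Request:
drive_tool:
  plan:
    - [0,-1.5,35,0,0,0]
    - [0,-1.5,70,0,0,0]
    - [0,-1.5,105,0,0,0]
    - [0,-1.5,130,0,0,0]
    - [0,-1.5,142,0,0,0]

```text
time: 4.1
ee_pos: [0.4302, -0.0102, 0.0046]
ee_rot: [-3.141, 0.003, -0.001]
force: [0.3, 0.5, -0.1]
width: 0.0854
grasp_force: 0.0
```

Request:
drive_tool:
  plan:
    - [0,0,0,0,0,0]
    - [0,0,0,0,0,0]
    - [0,0,0,0,0,0]
    - [0,0,0,0,0,0]
    - [0,0,0,0,0,0]
  fingers: 1

```text
time: 4.52
ee_pos: [0.4322, -0.0102, 0.0083]
ee_rot: [3.141, -0.002, -0.0]
force: [0.2, -1.0, 2.7]
width: 0.0593
grasp_force: 65.6
```

Request:
drive_tool:
  plan:
    - [0,0,0,0,0,0]
    - [0,0,0,0,0,0]
    - [0,0,0,0,0,0]
    - [0,0,0,0,0,0]
    - [0,0,0,0,0,0]

```text
time: 4.93
ee_pos: [0.4321, -0.0102, 0.0083]
ee_rot: [3.141, -0.002, -0.0]
force: [-1.7, -0.2, 8.9]
width: 0.0592
grasp_force: 65.9
```

Request:
drive_tool:
  plan:
    - [0,0,-20,0,0,0]
    - [0,0,-50,0,0,0]
    - [0,0,-85,0,0,0]
    - [0,0,-115,0,0,0]
    - [0,0,-142,0,0,0]

```text
time: 5.35
ee_pos: [0.4313, -0.0101, 0.1515]
ee_rot: [3.142, -0.001, -0.0]
force: [-0.3, -0.2, -3.7]
width: 0.0589
grasp_force: 67.0
```

Request:
drive_tool:
  plan:
    - [12,-20,0,0,0,0]
    - [26,-40,0,0,0,0]
    - [40,-62,0,0,0,0]
    - [55,-84,0,0,0,0]
    - [69,-105,0,0,0,0]

```text
time: 5.77
ee_pos: [0.5009, 0.0961, 0.1495]
ee_rot: [-3.141, -0.0, -0.0]
force: [0.6, 0.0, -4.3]
width: 0.0586
grasp_force: 66.9
```

Request:
drive_tool:
  plan:
    - [15,-23,0,0,0,0]
    - [30,-46,0,0,0,0]
    - [45,-68,0,0,0,0]
    - [58,-88,0,0,0,0]
    - [69,-105,0,0,0,0]

```text
time: 6.18
ee_pos: [0.5698, 0.2013, 0.1491]
ee_rot: [-3.142, 0.0, 0.0]
force: [-0.5, -0.4, -3.2]
width: 0.0589
grasp_force: 66.9
```

Request:
drive_tool:
  plan:
    - [0,0,0,0,0,0]
    - [0,0,0,0,0,0]
    - [0,0,0,0,0,0]
    - [0,0,0,0,0,0]
    - [0,0,0,0,0,0]

```text
time: 6.6
ee_pos: [0.5693, 0.1992, 0.1495]
ee_rot: [-3.142, -0.0, -0.001]
force: [0.7, 0.5, -4.0]
width: 0.0588
grasp_force: 67.0
```

Run:
```python
from h import *
np.set_printoptions(precision=4,suppress=True)
c=cal('wrist');im=snap('wrist','w3.png')
for z in (0.008,.075): print(proj('wrist',[.645,.252,z],c))
s=manip.get_state();print(s['ee_pos'],s['ee_rot'],s['width'])
```

```text
[250.7499 132.3618]
[229.9776 133.5484]
[0.5694 0.1993 0.1495] [-3.1416 -0.0001 -0.001 ] 0.05923170378872417
```

View pics/w3.png

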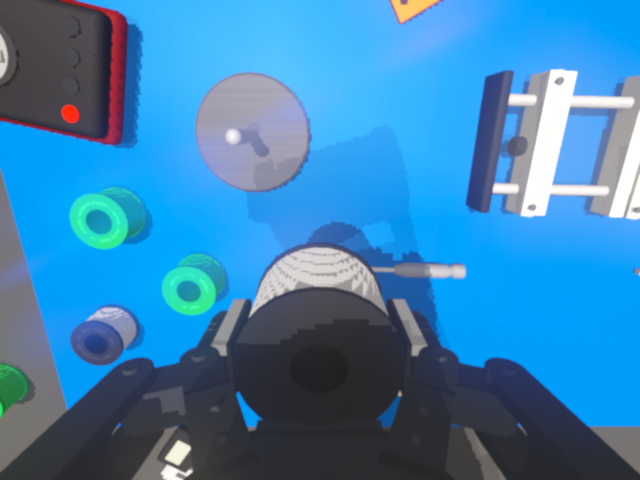

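This shows the post top at (233.5,136), disc centre (253,131), and the small black reel's top face at (100,342).

Run:
```python
from h import *
np.set_printoptions(precision=4,suppress=True)
c=cal('wrist');im=cv2.imread('pics/w3.png')[:,:,::-1]
g=im[115:155,210:258].min(2)>190; ys,xs=np.nonzero(g); px=(xs.mean()+210,ys.mean()+115); print(px,len(xs),onplane('wrist',px,.073,c))
for h in hough(im,(253,131),52,64,75): print('disc',h,onplane('wrist',h[:2],.008,c))
for h in hough(im,(100,342),22,32,40): print('small',h,onplane('wrist',h[:2],.032,c))
# reel in hand
print('inhand', proj('wrist',[.5694,.1993,.1915],c))
```

```text
(np.float64(232.12883435582822), np.float64(135.87116564417178)) 163 [0.6437 0.2514 0.073 ]
disc (249.5, 134.5, 57.70000076293945) [0.6435 0.2531 0.008 ]
small (94.5, 347.5, 27.899999618530273) [0.4675 0.3934 0.032 ]
small (110.5, 330.5, 24.299999237060547) [0.4844 0.3765 0.032 ]
inhand [319.5507 369.5192]
```

Request:
drive_tool:
  plan:
    - [17,-12,0,0,0,0]
    - [35,-25,0,0,0,0]
    - [53,-38,0,0,0,0]
    - [66,-47,0,0,0,0]
    - [74,-52.5,0,0,0,0]

```text
time: 7.07
ee_pos: [0.6444, 0.2528, 0.1491]
ee_rot: [-3.141, -0.0, -0.0]
force: [-1.3, -0.3, -3.8]
width: 0.0591
grasp_force: 66.9
```

Request:
drive_tool:
  plan:
    - [0,0,0,0,0,0]
    - [0,0,8,0,0,0]
    - [0,0,20,0,0,0]
    - [0,0,38,0,0,0]
    - [0,0,56,0,0,0]

```text
time: 7.48
ee_pos: [0.6428, 0.2517, 0.092]
ee_rot: [3.142, 0.0, -0.001]
force: [0.0, -0.5, -5.4]
width: 0.0588
grasp_force: 67.0
```

Request:
drive_tool:
  plan:
    - [0,0,18,0,0,0]
    - [0,0,38,0,0,0]
    - [0,0,56,0,0,0]
    - [0,0,68,0,0,0]
    - [0,0,75,0,0,0]

```text
time: 7.9
ee_pos: [0.6422, 0.2516, 0.0162]
ee_rot: [3.141, 0.003, -0.001]
force: [-34.4, -12.4, 79.1]
width: 0.0589
grasp_force: 75.9
```

Request:
drive_tool:
  plan:
    - [0,0,0,0,0,0]
    - [0,0,0,0,0,0]
    - [0,0,1,0,0,0]
    - [0,0,1,0,0,0]
    - [0,0,1,0,0,0]

```text
time: 8.32
ee_pos: [0.6435, 0.2523, 0.0175]
ee_rot: [-3.141, -0.0, -0.0]
force: [-0.7, 0.6, -3.8]
width: 0.0588
grasp_force: 66.9
```

Request:
drive_tool:
  plan:
    - [0,0,0,0,0,0]
    - [0,0,0,0,0,0]
    - [0,0,0,0,0,0]
    - [0,0,0,0,0,0]
    - [0,0,0,0,0,0]
  fingers: -1

```text
time: 8.73
ee_pos: [0.6436, 0.2524, 0.0176]
ee_rot: [-3.141, -0.0, -0.0]
force: [0.1, 0.4, -0.2]
width: 0.0853
grasp_force: 0.0
```

Request:
drive_tool:
  plan:
    - [0,0,-10,0,0,0]
    - [0,0,-35,0,0,0]
    - [0,0,-65,0,0,0]
    - [0,0,-100,0,0,0]
    - [0,0,-132,0,0,0]

```text
time: 9.15
ee_pos: [0.6434, 0.2523, 0.1521]
ee_rot: [-3.141, -0.001, -0.0]
force: [-0.3, -0.5, -0.3]
width: 0.0851
grasp_force: 0.0
```

Request:
drive_tool:
  plan:
    - [-30,-20,0,0,0,0]
    - [-62,-46,0,0,0,0]
    - [-94,-72,0,0,0,0]
    - [-120,-94,0,0,0,0]
    - [-135,-110,0,0,0,0]

```text
time: 9.57
ee_pos: [0.5059, 0.3642, 0.1505]
ee_rot: [-3.141, -0.0, 0.001]
force: [0.6, 0.3, -0.1]
width: 0.0854
grasp_force: 0.0
```

Request:
drive_tool:
  plan:
    - [-10,-10,0,0,0,0]
    - [-25,-18,0,0,0,0]
    - [-36,-24,0,0,0,0]
    - [-40,-27,0,0,0,0]
    - [-40,-27,0,0,0,0]

```text
time: 9.98
ee_pos: [0.4681, 0.3896, 0.1494]
ee_rot: [-3.142, -0.0, 0.0]
force: [-0.2, -1.0, -0.5]
width: 0.0853
grasp_force: 0.0
```

Run:
```python
from h import *
np.set_printoptions(precision=4,suppress=True)
c=cal('wrist');im=snap('wrist','w4.png')
s=manip.get_state();print(s['ee_pos'],s['ee_rot'],s['width'])
p=proj('wrist',[.469,.391,.032],c);print(p)
for h in hough(im,p,25,36,60): print('small',h,onplane('wrist',h[:2],.032,c))
print([(b['centre'],b['score']) for b in manip.boxes_of('small_reel','wrist')])
x,y=map(int,p);cv2.imwrite('pics/w4c.png',np.hstack([cv2.resize(im[max(0,y-120):y+120,max(0,x-160):x+160,::-1],(400,300)),cv2.resize(snap('scene')[250:390,320:500,::-1],(386,300))]))
```

```text
[0.4688 0.3892 0.1494] [-3.1416 -0.0002 -0.0004] 0.08525865612336987
[317.0013 233.9691]
small (315.5, 227.5, 28.799999237060547) [0.4742 0.3922 0.032 ]
[([313.4, 231.7], 0.88), ([433.1, 162.2], 0.86), ([352.8, 69.4], 0.75), ([262.9, 412.7], 0.74), ([174.6, 300.1], 0.65)]
```

View pics/w4c.png

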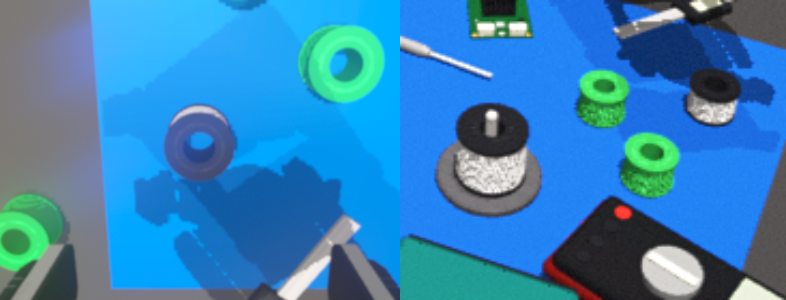

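The large reel sits on the post. The black small reel's top is at (317,228) full px, and the green ones are clear of the fingers.

Request:
drive_tool:
  plan:
    - [4.5,-2,30,0,0,0]
    - [4.5,-2,65,0,0,0]
    - [4.5,-2,100,0,0,0]
    - [4.5,-2,128,0,0,0]
    - [4.5,-2,140,0,0,0]

```text
time: 10.55
ee_pos: [0.4722, 0.3896, 0.0051]
ee_rot: [3.138, 0.004, -0.001]
force: [-0.3, 0.1, 0.9]
width: 0.0854
grasp_force: 0.0
```

Request:
drive_tool:
  plan:
    - [0,0,3,0,0,0]
    - [0,0,5,0,0,0]
    - [0,0,5,0,0,0]
    - [0,0,5,0,0,0]
    - [0,0,5,0,0,0]

```text
time: 10.97
ee_pos: [0.4737, 0.3918, 0.0059]
ee_rot: [-3.14, -0.002, -0.0]
force: [0.2, 0.9, -0.2]
width: 0.0853
grasp_force: 0.0
```

Request:
drive_tool:
  plan:
    - [0,0,0,0,0,0]
    - [0,0,0,0,0,0]
    - [0,0,0,0,0,0]
    - [0,0,0,0,0,0]
    - [0,0,0,0,0,0]
  fingers: 1

```text
time: 11.38
ee_pos: [0.4732, 0.3916, 0.005]
ee_rot: [-3.141, -0.001, -0.0]
force: [-2.4, -1.6, 6.3]
width: 0.043
grasp_force: 60.7
```

Request:
drive_tool:
  plan:
    - [0,0,0,0,0,0]
    - [0,0,0,0,0,0]
    - [0,0,0,0,0,0]
    - [0,0,0,0,0,0]
    - [0,0,0,0,0,0]

```text
time: 11.8
ee_pos: [0.4732, 0.3916, 0.005]
ee_rot: [-3.141, -0.001, -0.0]
force: [-2.8, -1.5, 6.6]
width: 0.0426
grasp_force: 60.7
```

Request:
drive_tool:
  plan:
    - [0,0,-20,0,0,0]
    - [0,0,-50,0,0,0]
    - [0,0,-85,0,0,0]
    - [0,0,-120,0,0,0]
    - [0,0,-146,0,0,0]

```text
time: 12.22
ee_pos: [0.4733, 0.3916, 0.1534]
ee_rot: [-3.14, -0.002, -0.0]
force: [0.4, 0.2, -0.2]
width: 0.0426
grasp_force: 61.2
```

Request:
drive_tool:
  plan:
    - [25,20,0,0,0,0]
    - [55,46,0,0,0,0]
    - [80,72,0,0,0,0]
    - [98,88,0,0,0,0]
    - [110,98,0,0,0,0]

```text
time: 12.63
ee_pos: [0.5845, 0.2911, 0.15]
ee_rot: [3.141, 0.0, -0.002]
force: [0.7, 0.0, -1.4]
width: 0.0431
grasp_force: 61.1
```

Request:
drive_tool:
  plan:
    - [0,0,0,0,0,0]
    - [0,0,0,0,0,0]
    - [0,0,0,0,0,0]
    - [0,0,0,0,0,0]
    - [0,0,0,0,0,0]

```text
time: 13.05
ee_pos: [0.5823, 0.2944, 0.1504]
ee_rot: [-3.141, -0.0, 0.001]
force: [1.0, -0.1, -1.4]
width: 0.0426
grasp_force: 61.2
```

Run:
```python
from h import *
np.set_printoptions(precision=4,suppress=True)
c=cal('wrist');im=snap('wrist','w5.png')
s=manip.get_state();e=s['ee_pos'];print(e,s['ee_rot'],s['width'])
p=proj('wrist',[e[0],e[1],e[2]+.028],c);print(p,'postpred',proj('wrist',[.6435,.252,.073],c))
for h in hough(im,p,30,75,90): print('inhand',h,onplane('wrist',h[:2],e[2]+.028,c))
cv2.imwrite('pics/w5c.png',im[:,100:560,::-1])
```

```text
[0.5824 0.2942 0.1504] [-3.1415 -0.0001  0.001 ] 0.04259287514063822
[319.8139 345.3239] postpred [388.3664 158.5496]
inhand (318.5, 330.5, 63.29999923706055) [0.5889 0.2947 0.1784]
inhand (318.5, 351.5, 58.70000076293945) [0.5797 0.2947 0.1784]
inhand (312.5, 310.5, 39.099998474121094) [0.5973 0.2969 0.1784]
```

View pics/w5c.png

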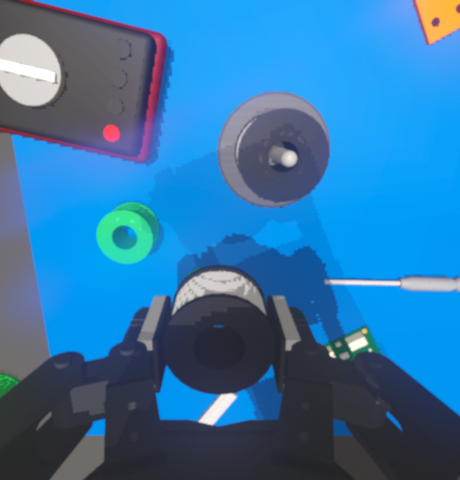

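The in-hand reel's bore is at (320,342), in line with the tool axis, and the post top is at (388,158), as predicted. I'm lowering it onto the post.

Request:
drive_tool:
  plan:
    - [15,10,0,0,0,0]
    - [32,22,0,0,0,0]
    - [46,33,0,0,0,0]
    - [56,39.5,0,0,0,0]
    - [60,42,0,0,0,0]

```text
time: 13.52
ee_pos: [0.6438, 0.2506, 0.1502]
ee_rot: [3.142, -0.0, -0.001]
force: [-0.2, 0.8, -1.6]
width: 0.0429
grasp_force: 61.2
```

Request:
drive_tool:
  plan:
    - [0,0,0,0,0,0]
    - [0,0,5,0,0,0]
    - [0,0,15,0,0,0]
    - [0,0,28,0,0,0]
    - [0,0,42,0,0,0]

```text
time: 13.93
ee_pos: [0.6424, 0.2518, 0.1069]
ee_rot: [3.141, 0.0, 0.0]
force: [0.6, -0.3, -1.6]
width: 0.0425
grasp_force: 61.2
```

Request:
drive_tool:
  plan:
    - [0,0,14,0,0,0]
    - [0,0,25,0,0,0]
    - [0,0,33,0,0,0]
    - [0,0,38,0,0,0]
    - [0,0,40,0,0,0]

```text
time: 14.35
ee_pos: [0.6428, 0.2512, 0.0672]
ee_rot: [3.141, 0.001, -0.0]
force: [-0.6, 0.1, -1.0]
width: 0.0423
grasp_force: 61.1
```

Request:
drive_tool:
  plan:
    - [0,0,1,0,0,0]
    - [0,0,2,0,0,0]
    - [0,0,3,0,0,0]
    - [0,0,4,0,0,0]
    - [0,0,4,0,0,0]

```text
time: 14.77
ee_pos: [0.643, 0.2513, 0.0644]
ee_rot: [-3.141, -0.0, -0.0]
force: [0.1, 0.0, -1.1]
width: 0.0425
grasp_force: 61.2
```

Request:
drive_tool:
  plan:
    - [0,0,0,0,0,0]
    - [0,0,0,0,0,0]
    - [0,0,0,0,0,0]
    - [0,0,0,0,0,0]
    - [0,0,0,0,0,0]
  fingers: -1

```text
time: 15.18
ee_pos: [0.643, 0.2514, 0.0644]
ee_rot: [-3.142, -0.0, -0.0]
force: [0.6, 0.5, -0.1]
width: 0.0853
grasp_force: 0.0
```

Request:
drive_tool:
  plan:
    - [0,0,-10,0,0,0]
    - [0,0,-35,0,0,0]
    - [0,0,-65,0,0,0]
    - [0,0,-100,0,0,0]
    - [0,0,-136,0,0,0]

```text
time: 15.6
ee_pos: [0.6426, 0.2512, 0.2023]
ee_rot: [3.141, 0.0, -0.0]
force: [0.8, -0.0, 0.2]
width: 0.0856
grasp_force: 0.0
```

Request:
drive_tool:
  plan:
    - [-20,25,0,0,0,0]
    - [-43,55,0,0,0,0]
    - [-65,88,0,0,0,0]
    - [-88,120,0,0,0,0]
    - [-110,150,0,0,0,0]

```text
time: 16.02
ee_pos: [0.5315, 0.1, 0.2011]
ee_rot: [-3.142, -0.001, -0.0]
force: [1.1, -0.3, 1.0]
width: 0.0856
grasp_force: 0.0
```

Request:
drive_tool:
  plan:
    - [-12,36,0,0,0,0]
    - [-24,72,0,0,0,0]
    - [-36,108,0,0,0,0]
    - [-48,144,0,0,0,0]
    - [-60,180,0,0,0,0]

```text
time: 16.43
ee_pos: [0.4721, -0.0801, 0.2013]
ee_rot: [3.141, -0.001, -0.0]
force: [1.0, -0.9, 0.3]
width: 0.0853
grasp_force: 0.0
```

Request:
drive_tool:
  plan:
    - [-7,36,0,0,0,0]
    - [-14,72,0,0,0,0]
    - [-20,108,0,0,0,0]
    - [-26,144,0,0,0,0]
    - [-33,180,0,0,0,0]

```text
time: 16.85
ee_pos: [0.4393, -0.2604, 0.2013]
ee_rot: [3.141, -0.001, -0.0]
force: [0.0, 0.7, -0.6]
width: 0.0853
grasp_force: 0.0
```

Request:
drive_tool:
  plan:
    - [0,30,0,0,0,0]
    - [0,55,0,0,0,0]
    - [0,72,0,0,0,0]
    - [0,80,0,0,0,0]
    - [0,80,0,0,0,0]

```text
time: 17.27
ee_pos: [0.4396, -0.3396, 0.2006]
ee_rot: [3.141, -0.0, -0.002]
force: [-0.8, -0.5, -0.2]
width: 0.0855
grasp_force: 0.0
```

Run:
```python
from h import *
np.set_printoptions(precision=4,suppress=True)
c=cal('wrist');im=snap('wrist','w6.png')
s=manip.get_state();e=s['ee_pos'];print(e,s['ee_rot'],s['qpos'])
print(proj('wrist',[.482,-.373,.036],c))
for b in manip.boxes_of('tip_cleaner','wrist')[:2]: print(b)
m=mask_fit('tip_cleaner','wrist'); print(m[:3],onplane('wrist',m[1][0],.02,c))
```

```text
[ 0.4398 -0.3386  0.2005] [-3.1415 -0.0001 -0.001 ] [-0.7221  0.3373  1.5453  0.0001  1.259   0.8496]
[357.2378 172.5014]
(0.65, ((355.26019287109375, 171.8861846923828), (66.92452239990234, 68.17169952392578), 11.577188491821289), (322, 138, 67, 69)) [ 0.4807 -0.3729  0.02  ]
```

View pics/w6.png

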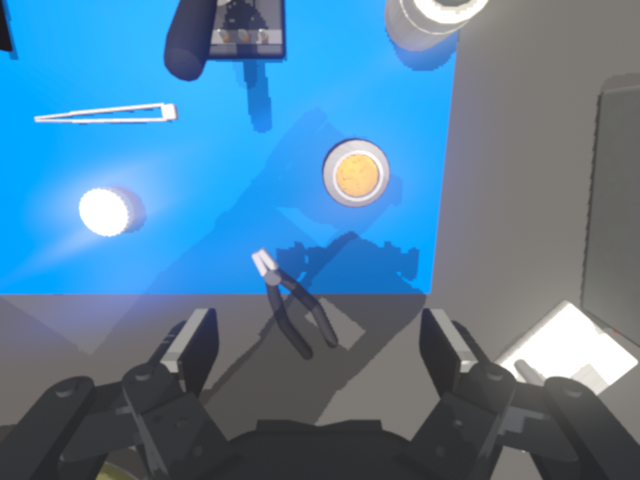

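Pot at (355,172), wool centred; bottle top at (437,8), and the pliers are nearer the robot. Estimate (0.481, -0.373).

Request:
drive_tool:
  plan:
    - [10,8,0,0,0,7]
    - [20,17,0,0,0,14]
    - [30,25,0,0,0,21]
    - [37,31,0,0,0,28]
    - [41,34.4,0,0,0,35]

```text
time: 17.83
ee_pos: [0.4818, -0.3723, 0.2005]
ee_rot: [-3.141, -0.0, -0.616]
force: [0.0, -0.0, 0.4]
width: 0.0853
grasp_force: 0.0
```

Request:
drive_tool:
  plan:
    - [0,0,0,0,0,7]
    - [0,0,15,0,0,14]
    - [0,0,40,0,0,21]
    - [0,0,70,0,0,25]
    - [0,0,95,0,0,25]

```text
time: 18.25
ee_pos: [0.481, -0.3716, 0.1042]
ee_rot: [-3.142, 0.0, -1.051]
force: [0.2, -0.6, -0.3]
width: 0.086
grasp_force: 0.0
```

Request:
drive_tool:
  plan:
    - [0,0,25,0,0,0]
    - [0,0,55,0,0,0]
    - [0,0,78,0,0,0]
    - [0,0,92,0,0,0]
    - [0,0,98,0,0,0]

```text
time: 18.67
ee_pos: [0.4805, -0.3716, 0.0056]
ee_rot: [3.141, 0.003, -1.046]
force: [0.4, -0.4, 0.3]
width: 0.0851
grasp_force: 0.0
```

Request:
drive_tool:
  plan:
    - [0,0,1,0,0,0]
    - [0,0,2,0,0,0]
    - [0,0,3,0,0,0]
    - [0,0,4,0,0,0]
    - [0,0,4,0,0,0]

```text
time: 19.08
ee_pos: [0.4811, -0.3732, 0.004]
ee_rot: [-3.141, -0.001, -1.047]
force: [0.4, 0.7, 0.2]
width: 0.0854
grasp_force: 0.0
```

Request:
drive_tool:
  plan:
    - [0,0,0,0,0,0]
    - [0,0,0,0,0,0]
    - [0,0,0,0,0,0]
    - [0,0,0,0,0,0]
    - [0,0,0,0,0,0]
  fingers: 1

```text
time: 19.5
ee_pos: [0.4811, -0.3733, 0.004]
ee_rot: [-3.141, -0.001, -1.048]
force: [-1.0, 1.0, 6.0]
width: 0.0588
grasp_force: 64.6
```

Request:
drive_tool:
  plan:
    - [0,0,0,0,0,0]
    - [0,0,0,0,0,0]
    - [0,0,0,0,0,0]
    - [0,0,0,0,0,0]
    - [0,0,0,0,0,0]

```text
time: 19.92
ee_pos: [0.4811, -0.3733, 0.004]
ee_rot: [-3.141, -0.001, -1.048]
force: [-0.4, 1.1, 5.6]
width: 0.0585
grasp_force: 64.6
```

Request:
drive_tool:
  plan:
    - [0,0,-20,0,0,0]
    - [0,0,-60,0,0,0]
    - [0,0,-100,0,0,0]
    - [0,0,-140,0,0,0]
    - [0,0,-180,0,0,0]

```text
time: 20.33
ee_pos: [0.4805, -0.3727, 0.1851]
ee_rot: [3.141, 0.0, -1.047]
force: [1.0, -0.1, -2.2]
width: 0.0588
grasp_force: 65.0
```

Request:
drive_tool:
  plan:
    - [-20,-6,-16,0,0,-5]
    - [-43,-15,-16,0,0,-12]
    - [-67,-24,-16,0,0,-19]
    - [-91,-33,-16,0,0,-26]
    - [-114,-43,-16,0,0,-33]

```text
time: 20.75
ee_pos: [0.4604, -0.2516, 0.1992]
ee_rot: [-3.142, 0.0, -0.466]
force: [1.1, -0.4, -1.2]
width: 0.0584
grasp_force: 64.8
```

Request:
drive_tool:
  plan:
    - [-8,-28,0,0,0,-6]
    - [-16,-56,0,0,0,-12]
    - [-24,-83,0,0,0,-18]
    - [-31,-107,0,0,0,-23]
    - [-36,-120,0,0,0,-27]

```text
time: 21.17
ee_pos: [0.4837, -0.1273, 0.1993]
ee_rot: [-3.141, 0.0, 0.006]
force: [1.1, -0.3, -1.9]
width: 0.0586
grasp_force: 64.8
```

Request:
drive_tool:
  plan:
    - [20,0,0,0,0,0]
    - [40,0,0,0,0,0]
    - [60,0,0,0,0,0]
    - [70,0,0,0,0,0]
    - [70,0,0,0,0,0]

```text
time: 21.58
ee_pos: [0.5546, -0.1293, 0.1987]
ee_rot: [-3.141, 0.0, 0.0]
force: [-0.2, -0.2, -1.9]
width: 0.0583
grasp_force: 64.9
```

```bash
sleep 0
python3 - <<'E'
from h import *
np.set_printoptions(precision=4,suppress=True)
c=cal('wrist');im=snap('wrist','w7.png')
s=manip.get_state();print(s['ee_pos'],s['ee_rot'],s['width'],s['force'])
E
```

```text
[ 0.5536 -0.1294  0.1987] [-3.1413  0.001   0.0001] 0.05839937769380053 [-0.2222  0.4078 -2.1269]
```

View pics/w7.png

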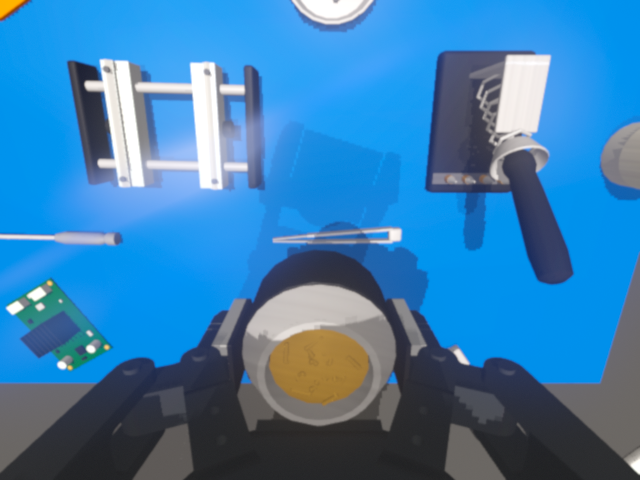

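The holder's jaws run from columns 101–145 (left) and 191–222 (right), rows 60–188. The iron base's left edge runs (440,52) to (428,190). The tweezers at (275–400,237) stay in front.

Run:
```python
from h import *
np.set_printoptions(precision=4,suppress=True)
c=cal('wrist')
def pr(n,pts,z):
    print(n,[onplane('wrist',p,z,c)[:2].round(4).tolist() for p in pts])
pr('Ljaw outer top, inner',[(101,59),(119,187),(131,60),(145,187)],.037)
pr('Rjaw inner,outer',[(191,62),(200,188),(221,63),(222,188)],.037)
pr('plates outerL,outerR top',[(68,62),(90,185),(257,66),(263,188)],.038)
pr('base L,R',[(440,52),(428,190),(535,52)],.016)
im=cv2.imread('pics/w7.png');a=im[40:205,50:280];b=im[40:205,410:580]
cv2.imwrite('pics/w7c.png',np.hstack([cv2.resize(a,None,fx=2,fy=2),cv2.resize(b,None,fx=2,fy=2)]))
```

```text
Ljaw outer top, inner [[0.6832, 0.0408], [0.5834, 0.0443], [0.6826, 0.0175], [0.5834, 0.0217]]
Rjaw inner,outer [[0.6813, -0.0291], [0.5826, -0.026], [0.6806, -0.0525], [0.5827, -0.0451]]
plates outerL,outerR top [[0.6809, 0.0664], [0.5852, 0.0685], [0.6784, -0.0808], [0.5829, -0.0809]]
base L,R [[0.6926, -0.2296], [0.5778, -0.2311], [0.6927, -0.3085]]
```

View pics/w7c.png

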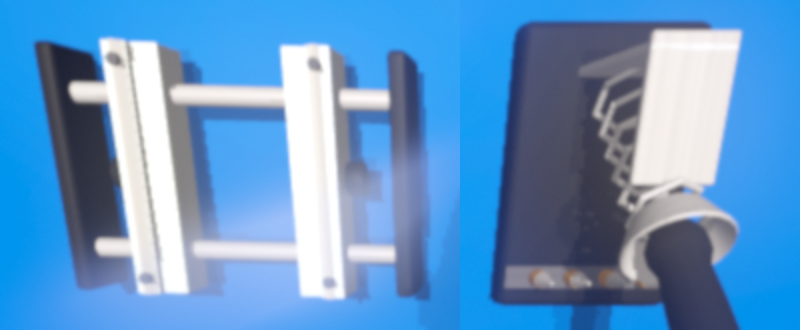

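Request:
drive_tool:
  plan:
    - [20,4,0,0,0,0]
    - [42,9,0,0,0,0]
    - [62,14,0,0,0,0]
    - [74,17,0,0,0,0]
    - [80,18.5,0,0,0,0]

```text
time: 22.05
ee_pos: [0.6338, -0.1485, 0.1989]
ee_rot: [-3.141, 0.001, -0.001]
force: [-0.3, -0.7, -2.1]
width: 0.0588
grasp_force: 64.9
```

Request:
drive_tool:
  plan:
    - [0,0,5,0,0,0]
    - [0,0,25,0,0,0]
    - [0,0,55,0,0,0]
    - [0,0,85,0,0,0]
    - [0,0,110,0,0,0]

```text
time: 22.47
ee_pos: [0.6319, -0.1477, 0.0873]
ee_rot: [-3.141, 0.002, -0.0]
force: [0.1, -1.3, -2.3]
width: 0.0584
grasp_force: 64.9
```

Request:
drive_tool:
  plan:
    - [0,0,20,0,0,0]
    - [0,0,45,0,0,0]
    - [0,0,63,0,0,0]
    - [0,0,72,0,0,0]
    - [0,0,77,0,0,0]

```text
time: 22.88
ee_pos: [0.6323, -0.1479, 0.0111]
ee_rot: [-3.141, 0.002, -0.0]
force: [-0.0, -0.1, -1.5]
width: 0.0587
grasp_force: 64.9
```

Request:
drive_tool:
  plan:
    - [0,0,1,0,0,0]
    - [0,0,2.5,0,0,0]
    - [0,0,4,0,0,0]
    - [0,0,5.5,0,0,0]
    - [0,0,6.5,0,0,0]

```text
time: 23.3
ee_pos: [0.6337, -0.1481, 0.0063]
ee_rot: [3.141, -0.001, -0.0]
force: [-0.6, -1.0, -1.5]
width: 0.0585
grasp_force: 64.9
```

Request:
drive_tool:
  plan:
    - [0,0,0,0,0,0]
    - [0,0,0,0,0,0]
    - [0,0,0,0,0,0]
    - [0,0,0,0,0,0]
    - [0,0,0,0,0,0]
  fingers: -1

```text
time: 23.72
ee_pos: [0.6336, -0.1481, 0.0059]
ee_rot: [3.142, -0.0, -0.0]
force: [-0.9, 0.6, -0.6]
width: 0.0853
grasp_force: 0.0
```

Request:
drive_tool:
  plan:
    - [0,0,-15,0,0,0]
    - [0,0,-55,0,0,0]
    - [0,0,-95,0,0,0]
    - [0,0,-130,0,0,0]
    - [0,0,-160,0,0,0]

```text
time: 24.13
ee_pos: [0.6337, -0.1481, 0.1702]
ee_rot: [3.141, -0.003, -0.0]
force: [0.6, 0.7, 0.6]
width: 0.0856
grasp_force: 0.0
```

Request:
drive_tool:
  plan:
    - [-14,-32,0,0,0,0]
    - [-28,-66,0,0,0,0]
    - [-42,-100,0,0,0,0]
    - [-56,-130,0,0,0,0]
    - [-62,-146,0,0,0,0]

```text
time: 24.55
ee_pos: [0.5701, 0.0007, 0.1672]
ee_rot: [-3.141, -0.001, 0.001]
force: [1.3, -0.0, 0.6]
width: 0.0856
grasp_force: 0.0
```

Request:
drive_tool:
  plan:
    - [0,0,0,0,0,0]
    - [0,0,0,0,0,0]
    - [0,0,0,0,0,0]
    - [0,0,0,0,0,0]
    - [0,0,0,0,0,0]

```text
time: 24.97
ee_pos: [0.5718, -0.003, 0.1658]
ee_rot: [3.142, 0.0, -0.001]
force: [0.4, -0.7, 0.5]
width: 0.085
grasp_force: 0.0
```

Run:
```python
from h import *
np.set_printoptions(precision=4,suppress=True)
c=cal('wrist');im=snap('wrist','w8.png')
s=manip.get_state();print(s['ee_pos'],s['ee_rot'],'cam',-c[1].T@c[2])
print(proj('wrist',[.6325,-.005,.03],c))
np.savez('c8.npz',K=c[0],R=c[1],t=c[2])
# rectified view of plane z=.03: 0.25 mm/px ; x up, y left
K,R,t=c; S=.0002
xs0,ys0=.71,.10; H=K@np.column_stack([R[:,0],R[:,1],R[:,2]*.03+t])
A=np.array([[0,-S,xs0],[-S,0,ys0],[0,0,1]])
W=cv2.warpPerspective(im,H@A,(800,600),flags=cv2.WARP_INVERSE_MAP|cv2.INTER_CUBIC)
for i in range(0,800,50): cv2.line(W,(i,0),(i,6),(255,0,0),1)
for i in range(0,600,50): cv2.line(W,(0,i),(6,i),(255,0,0),1)
cv2.imwrite('pics/w8r.png',W[:,:,::-1])
```

```text
[ 0.5717 -0.0029  0.1657] [ 3.1416  0.0002 -0.0014] cam [ 0.6504 -0.0025  0.3084]
[321.4942 152.8685]
```

View pics/w8r.png

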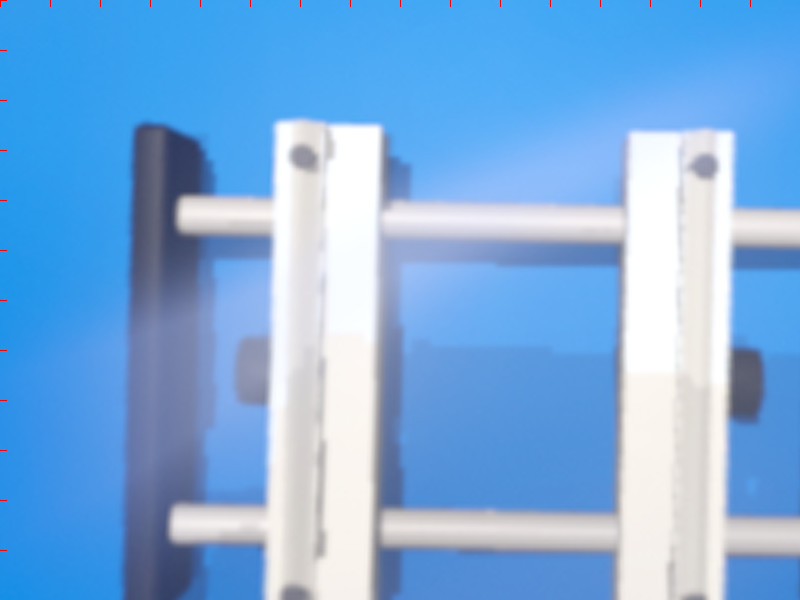

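Rectified view: the ledge edges give holder centre (0.6345, 0.000) and yaw about -1.25°. Next I check the clearances around the jar's place.

Run:
```python
from h import *
np.set_printoptions(precision=4,suppress=True)
d=np.load('c8.npz');c=(d['K'],d['R'],d['t'])
# w2 camera: same orientation, other position
c2=(c[0],c[1],-c[1]@np.array([.5104,-.0116,.2926]))
print('driver end',onplane('wrist',(211,104),.01,c2),'tweezer tip',onplane('wrist',(409,106),.004,c2), 'holder plates front', [onplane('wrist',p,.036,c2) for p in [(193,18),(402,22),(248,16),(352,18)]])
print('jar',onplane('wrist',(484.5,214.5),.03,c2))
```

```text
driver end [0.5279 0.0691 0.01  ] tweezer tip [ 0.5269 -0.0814  0.004 ] holder plates front [array([0.5773, 0.0683, 0.036 ]), array([ 0.5752, -0.0651,  0.036 ]), array([0.5785, 0.0332, 0.036 ]), array([ 0.5774, -0.0331,  0.036 ])]
jar [ 0.4475 -0.1395  0.03  ]
```

Request:
drive_tool:
  plan:
    - [-28,31,0,0,0,0]
    - [-58,64,0,0,0,0]
    - [-88,97,0,0,0,0]
    - [-112,124,0,0,0,0]
    - [-124,137,0,0,0,0]

```text
time: 25.43
ee_pos: [0.4449, -0.1417, 0.1657]
ee_rot: [3.141, 0.001, -0.003]
force: [0.3, 1.2, -0.2]
width: 0.0852
grasp_force: 0.0
```

Request:
drive_tool:
  plan:
    - [0,0,5,0,0,0]
    - [0,0,30,0,0,0]
    - [0,0,60,0,0,0]
    - [0,0,90,0,0,0]
    - [0,0,115,0,0,0]

```text
time: 25.85
ee_pos: [0.4474, -0.1388, 0.0489]
ee_rot: [-3.141, 0.001, -0.001]
force: [1.2, -0.5, -0.2]
width: 0.0859
grasp_force: 0.0
```

Request:
drive_tool:
  plan:
    - [0,0,20,0,0,0]
    - [0,0,35,0,0,0]
    - [0,0,43,0,0,0]
    - [0,0,47,0,0,0]
    - [0,0,48,0,0,0]

```text
time: 26.27
ee_pos: [0.4477, -0.139, 0.0025]
ee_rot: [-3.141, 0.0, -0.0]
force: [-1.7, 0.7, -0.4]
width: 0.0853
grasp_force: 0.0
```

Request:
drive_tool:
  plan:
    - [0,0,0,0,0,0]
    - [0,0,0,0,0,0]
    - [0,0,0,0,0,0]
    - [0,0,0,0,0,0]
    - [0,0,0,0,0,0]
  fingers: 1

```text
time: 26.68
ee_pos: [0.448, -0.1392, 0.0038]
ee_rot: [3.141, -0.001, -0.0]
force: [-3.0, 0.8, 10.4]
width: 0.0424
grasp_force: 59.3
```

Request:
drive_tool:
  plan:
    - [0,0,0,0,0,0]
    - [0,0,0,0,0,0]
    - [0,0,0,0,0,0]
    - [0,0,0,0,0,0]
    - [0,0,0,0,0,0]

```text
time: 27.1
ee_pos: [0.448, -0.1392, 0.0038]
ee_rot: [3.141, -0.001, -0.0]
force: [-3.5, 1.0, 10.6]
width: 0.0426
grasp_force: 59.3
```

Request:
drive_tool:
  plan:
    - [0,0,-15,0,0,0]
    - [0,0,-45,0,0,0]
    - [0,0,-75,0,0,0]
    - [0,0,-95,0,0,0]
    - [0,0,-100,0,0,0]

```text
time: 27.52
ee_pos: [0.4489, -0.1395, 0.1064]
ee_rot: [3.14, -0.005, -0.0]
force: [0.6, 0.1, 0.9]
width: 0.042
grasp_force: 60.8
```

Run:
```python
from h import *
np.set_printoptions(precision=4,suppress=True)
c=cal('wrist');im=snap('wrist','w9.png')
s=manip.get_state();e=s['ee_pos'];print(e,s['ee_rot'],s['width'],s['grasp_force'])
p=proj('wrist',[e[0],e[1],e[2]+.027],c);print(p)
for h in hough(im,p,40,75,90): print(h,onplane('wrist',h[:2],e[2]+.027,c))
m=mask_fit('flux_jar','wrist'); print(m[:3] if m else None)
```

```text
[ 0.4486 -0.1394  0.1054] [ 3.1399 -0.0043 -0.0002] 0.04231686605442867 60.834563970565796
[319.2277 342.9103]
(318.5, 332.5, 60.79999923706055) [ 0.4532 -0.1391  0.1324]
(318.5, 359.5, 62.099998474121094) [ 0.441  -0.1391  0.1324]
(298.5, 338.5, 74.4000015258789) [ 0.4505 -0.1314  0.1324]
(0.8, ((318.38458251953125, 333.9908447265625), (108.86065673828125, 120.84346771240234), 178.41848754882812), (264, 272, 110, 121))
```

Request:
drive_tool:
  plan:
    - [20,-30,0,0,0,0]
    - [44,-66,0,0,0,0]
    - [66,-99,0,0,0,0]
    - [84,-127,0,0,0,0]
    - [94,-141,0,0,0,0]

```text
time: 28.03
ee_pos: [0.5422, 0.0051, 0.1009]
ee_rot: [-3.141, 0.002, 0.002]
force: [-1.0, 0.8, -0.2]
width: 0.042
grasp_force: 61.0
```

Request:
drive_tool:
  plan:
    - [0,0,0,0,0,0]
    - [0,0,15,0,0,0]
    - [0,0,38,0,0,0]
    - [0,0,60,0,0,0]
    - [0,0,75,0,0,0]

```text
time: 28.45
ee_pos: [0.5398, 0.0015, 0.0244]
ee_rot: [-3.141, 0.004, -0.001]
force: [-1.1, 1.3, -0.4]
width: 0.0422
grasp_force: 61.0
```

Request:
drive_tool:
  plan:
    - [0,0,9,0,0,0]
    - [0,0,15,0,0,0]
    - [0,0,19,0,0,0]
    - [0,0,22,0,0,0]
    - [0,0,24,0,0,0]

```text
time: 28.87
ee_pos: [0.5418, 0.0018, 0.0039]
ee_rot: [3.142, -0.001, -0.0]
force: [-0.4, -0.5, 0.2]
width: 0.0422
grasp_force: 61.0
```

Request:
drive_tool:
  plan:
    - [0,0,0,0,0,0]
    - [0,0,0,0,0,0]
    - [0,0,0,0,0,0]
    - [0,0,0,0,0,0]
    - [0,0,0,0,0,0]

```text
time: 29.28
ee_pos: [0.5416, 0.002, 0.004]
ee_rot: [3.142, -0.0, -0.0]
force: [-0.0, 0.8, 0.4]
width: 0.0423
grasp_force: 61.2
```

Request:
drive_tool:
  plan:
    - [0,0,0,0,0,0]
    - [0,0,0,0,0,0]
    - [0,0,0,0,0,0]
    - [0,0,0,0,0,0]
    - [0,0,0,0,0,0]
  fingers: -0.5

```text
time: 29.7
ee_pos: [0.5416, 0.0019, 0.0038]
ee_rot: [-3.142, -0.0, -0.0]
force: [-0.8, -0.1, -0.4]
width: 0.0637
grasp_force: 0.0
```

Request:
drive_tool:
  plan:
    - [0,0,-10,0,0,0]
    - [0,0,-40,0,0,0]
    - [0,0,-80,0,0,0]
    - [0,0,-115,0,0,0]
    - [0,0,-145,0,0,0]

```text
time: 30.12
ee_pos: [0.5417, 0.002, 0.1522]
ee_rot: [3.141, -0.002, -0.0]
force: [0.5, 0.3, 0.0]
width: 0.0641
grasp_force: 0.0
```

Request:
drive_tool:
  plan:
    - [-25,-27,0,0,0,0]
    - [-53,-57,0,0,0,0]
    - [-80,-87,0,0,0,0]
    - [-108,-117,0,0,0,0]
    - [-125,-137,0,0,0,0]
  fingers: -1

```text
time: 30.53
ee_pos: [0.4142, 0.1406, 0.1495]
ee_rot: [-3.141, -0.0, 0.0]
force: [0.2, -0.0, -0.2]
width: 0.0855
grasp_force: 0.0
```

Request:
drive_tool:
  plan:
    - [-10,-10,0,0,0,0]
    - [-15,-17,0,0,0,0]
    - [-15,-17,0,0,0,0]
    - [-15,-17,0,0,0,0]
    - [-15,-17,0,0,0,0]

```text
time: 30.95
ee_pos: [0.4023, 0.1554, 0.1489]
ee_rot: [3.142, -0.0, -0.001]
force: [0.0, -0.0, 0.2]
width: 0.0852
grasp_force: 0.0
```

Run:
```python
from h import *
np.set_printoptions(precision=4,suppress=True)
c=cal('wrist');im=snap('wrist','w10.png')
s=manip.get_state();print(s['ee_pos'],s['ee_rot'],'cam',-c[1].T@c[2])
np.savez('c10.npz',K=c[0],R=c[1],t=c[2])
K,R,t=c; S=.00025
H=K@np.column_stack([R[:,0],R[:,1],R[:,2]*.002+t]); A=np.array([[0,-S,.50],[-S,0,.26],[0,0,1]])
W=cv2.warpPerspective(im,H@A,(800,600),flags=cv2.WARP_INVERSE_MAP|cv2.INTER_CUBIC)
g=cv2.cvtColor(W,cv2.COLOR_RGB2HSV); m=((g[...,2]>0)&((g[...,0]<90)|(g[...,1]<90)|(g[...,2]<70))).astype(np.uint8)[:480]
m=cv2.morphologyEx(m,cv2.MORPH_OPEN,np.ones((9,9)))
for ct in cv2.findContours(m,0,2)[0]:
    if 15000<cv2.contourArea(ct): print(cv2.contourArea(ct),cv2.minAreaRect(ct))
j=proj('wrist',[.5465,.002,.03],c);print('jar px',j)
for h in hough(im,j,22,34,50): print('jar',h,onplane('wrist',h[:2],.03,c))
cv2.imwrite('pics/w10r.png',W[:,:,::-1])
```

```text
[0.4022 0.1553 0.1488] [ 3.1415 -0.     -0.0013] cam [0.4808 0.1559 0.2915]
69046.5 ((412.2069091796875, 301.0881652832031), (395.59197998046875, 250.775146484375), 59.87220764160156)
jar px [554.116  23.009]
jar (541.5, 44.5, 33.400001525878906) [0.534  0.0078 0.03  ]
```

View pics/w10r.png

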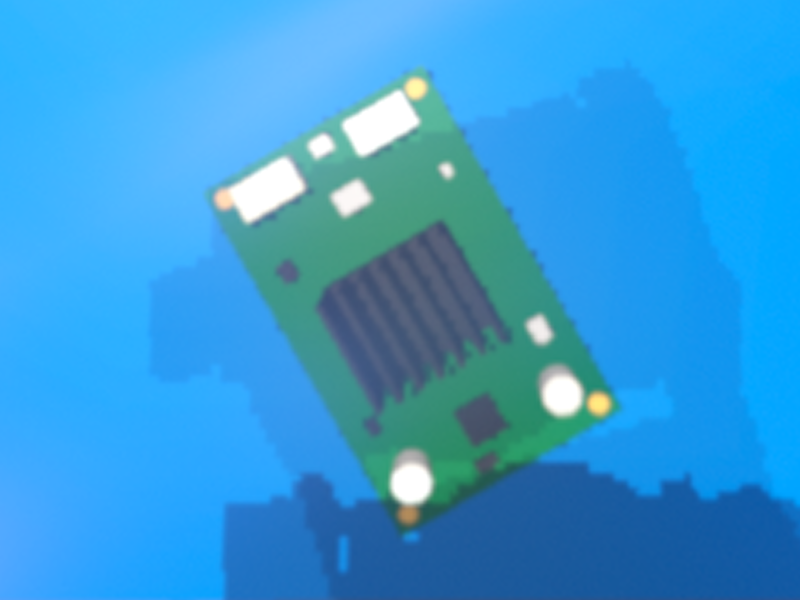

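The board's rectangle fits 98.9 x 62.7 mm, centre (0.4247, 0.1570), long axis at 30°. The heat sink is at its middle, so the tool needs yaw 120°.

Request:
drive_tool:
  plan:
    - [5,0,0,0,0,-6]
    - [10,-1,0,0,0,-13]
    - [16,-1,0,0,0,-20]
    - [20,-1.6,0,0,0,-27]
    - [22.5,-1.6,0,0,0,-34]

```text
time: 31.42
ee_pos: [0.425, 0.1569, 0.1486]
ee_rot: [-3.142, 0.0, 0.598]
force: [-0.3, 0.2, 0.2]
width: 0.0854
grasp_force: 0.0
```

Request:
drive_tool:
  plan:
    - [0,0,0,0,0,-7]
    - [0,0,0,0,0,-14]
    - [0,0,0,0,0,-21]
    - [0,0,0,0,0,-28]
    - [0,0,0,0,0,-34]

```text
time: 31.83
ee_pos: [0.4246, 0.1569, 0.1486]
ee_rot: [-3.141, 0.0, 1.192]
force: [-1.0, -0.1, -0.7]
width: 0.0853
grasp_force: 0.0
```

Request:
drive_tool:
  plan:
    - [0,0,0,0,0,-7]
    - [0,0,0,0,0,-14]
    - [0,0,0,0,0,-21]
    - [0,0,0,0,0,-28]
    - [0,0,0,0,0,-34]

```text
time: 32.25
ee_pos: [0.4246, 0.1569, 0.1486]
ee_rot: [-3.141, 0.0, 1.785]
force: [-0.5, -1.1, 0.2]
width: 0.0853
grasp_force: 0.0
```

Request:
drive_tool:
  plan:
    - [0,0,0,0,0,-6]
    - [0,0,10,0,0,-12]
    - [0,0,30,0,0,-17]
    - [0,0,50,0,0,-18]
    - [0,0,65,0,0,-18]

```text
time: 32.67
ee_pos: [0.4242, 0.1567, 0.0823]
ee_rot: [-3.141, -0.0, 2.094]
force: [0.7, 0.6, -0.1]
width: 0.0854
grasp_force: 0.0
```

Run:
```python
from h import *
s=manip.get_state();print(s['ee_pos'],np.degrees(s['ee_rot']),s['qpos'])
y=s['ee_rot'][2];d=np.array([.4247,.157])-np.array(s['ee_pos'][:2]);print('tool shift mm',1e3*(d@[np.cos(y),np.sin(y)]),1e3*(d@[np.sin(y),-np.cos(y)]))
```

```text
[0.42423447 0.15674202 0.08233884] [-1.79943370e+02 -1.19350799e-02  1.20005716e+02] [ 2.72922757e-01  2.81575873e-01  1.93372890e+00 -5.43524928e-05
  9.27297037e-01 -2.50743253e-01]
tool shift mm -0.009395772267187833 0.5321483352717328
```

Request:
drive_tool:
  plan:
    - [0,0,20,0,0,0]
    - [0,0,40,0,0,0]
    - [0,0,56,0,0,0]
    - [0,0,66,0,0,0]
    - [0,0,71,0,0,0]

```text
time: 33.08
ee_pos: [0.424, 0.1569, 0.0115]
ee_rot: [-3.14, -0.0, 2.093]
force: [0.1, 0.3, -0.5]
width: 0.0856
grasp_force: 0.0
```

Request:
drive_tool:
  plan:
    - [0,0,1,0,0,0]
    - [0,0,2.5,0,0,0]
    - [0,0,4,0,0,0]
    - [0,0,5,0,0,0]
    - [0,0,5.5,0,0,0]

```text
time: 33.5
ee_pos: [0.4244, 0.1576, 0.0076]
ee_rot: [3.141, 0.0, 2.094]
force: [-0.1, 1.0, 0.3]
width: 0.0854
grasp_force: 0.0
```

Request:
drive_tool:
  plan:
    - [0,0,0,0,0,0]
    - [0,0,0,0,0,0]
    - [0,0,0,0,0,0]
    - [0,0,0,0,0,0]
    - [0,0,0,0,0,0]
  fingers: 1

```text
time: 33.92
ee_pos: [0.4243, 0.1577, 0.0076]
ee_rot: [3.141, 0.0, 2.094]
force: [-8.8, -2.9, 15.1]
width: 0.0267
grasp_force: 59.0
```

Request:
drive_tool:
  plan:
    - [0,0,0,0,0,0]
    - [0,0,0,0,0,0]
    - [0,0,0,0,0,0]
    - [0,0,0,0,0,0]
    - [0,0,0,0,0,0]

```text
time: 34.33
ee_pos: [0.4243, 0.1576, 0.0076]
ee_rot: [3.141, 0.0, 2.094]
force: [-0.8, -0.7, 4.7]
width: 0.0268
grasp_force: 60.1
```

Request:
drive_tool:
  plan:
    - [0,0,-12,0,0,0]
    - [0,0,-35,0,0,0]
    - [0,0,-65,0,0,0]
    - [0,0,-90,0,0,0]
    - [0,0,-100,0,0,0]

```text
time: 34.75
ee_pos: [0.4251, 0.1579, 0.1102]
ee_rot: [3.138, 0.001, 2.094]
force: [0.7, 0.3, -0.5]
width: 0.027
grasp_force: 59.4
```

Request:
drive_tool:
  plan:
    - [-18,8,0,0,0,5]
    - [-42,18,0,0,0,12]
    - [-68,29,0,0,0,19]
    - [-95,40,0,0,0,26]
    - [-121,51,0,0,0,31.2]

```text
time: 35.17
ee_pos: [0.5295, 0.0772, 0.1065]
ee_rot: [-3.141, 0.0, 1.543]
force: [0.4, 0.8, -0.7]
width: 0.0268
grasp_force: 59.3
```

Request:
drive_tool:
  plan:
    - [-18,25,0,0,0,0]
    - [-38,52,0,0,0,0]
    - [-56,78,0,0,0,0]
    - [-70,97,0,0,0,0]
    - [-77,107,0,0,0,0]

```text
time: 35.58
ee_pos: [0.6354, -0.003, 0.1059]
ee_rot: [-3.141, 0.0, 1.548]
force: [-0.4, 0.7, -1.3]
width: 0.027
grasp_force: 59.4
```

Request:
drive_tool:
  plan:
    - [0,0,0,0,0,0]
    - [0,0,0,0,0,0]
    - [0,0,0,0,0,0]
    - [0,0,0,0,0,0]
    - [0,0,0,0,0,0]

```text
time: 36.0
ee_pos: [0.6337, -0.0004, 0.1074]
ee_rot: [-3.142, -0.0, 1.55]
force: [-0.5, 0.5, -1.2]
width: 0.0269
grasp_force: 59.4
```

Run:
```python
from h import *
np.set_printoptions(precision=4,suppress=True)
c=cal('wrist');im=snap('wrist','w11.png')
s=manip.get_state();e=np.array(s['ee_pos']);print(e,np.degrees(s['ee_rot']),s['width'],'cam',-c[1].T@c[2])
K,R,t=c;S=.0002;z=e[2]-.0056
H=K@np.column_stack([R[:,0],R[:,1],R[:,2]*z+t]); A=np.array([[0,-S,.695],[-S,0,.08],[0,0,1]])
W=cv2.warpPerspective(im,H@A,(800,600),flags=cv2.WARP_INVERSE_MAP|cv2.INTER_CUBIC)
r,cc=(.695-e[0])/S,(.08-e[1])/S;cv2.circle(W,(int(cc),int(r)),4,(255,0,0),1)
box=np.array([[-.05,-.032],[.05,-.032],[.05,.032],[-.05,.032]]);a=s['ee_rot'][2]-np.pi/2;B=box@np.array([[np.cos(a),np.sin(a)],[-np.sin(a),np.cos(a)]])+e[:2]
cv2.polylines(W,[np.int32([((.08-q[1])/S,(.695-q[0])/S) for q in B])],True,(255,0,0),1)
cv2.imwrite('pics/w11r.png',W[:,:,::-1])
```

```text
[ 0.6338 -0.0004  0.1075] [179.9907  -0.0024  88.8215] 0.02660319392009988 cam [0.6344 0.0797 0.2499]
```

View pics/w11r.png

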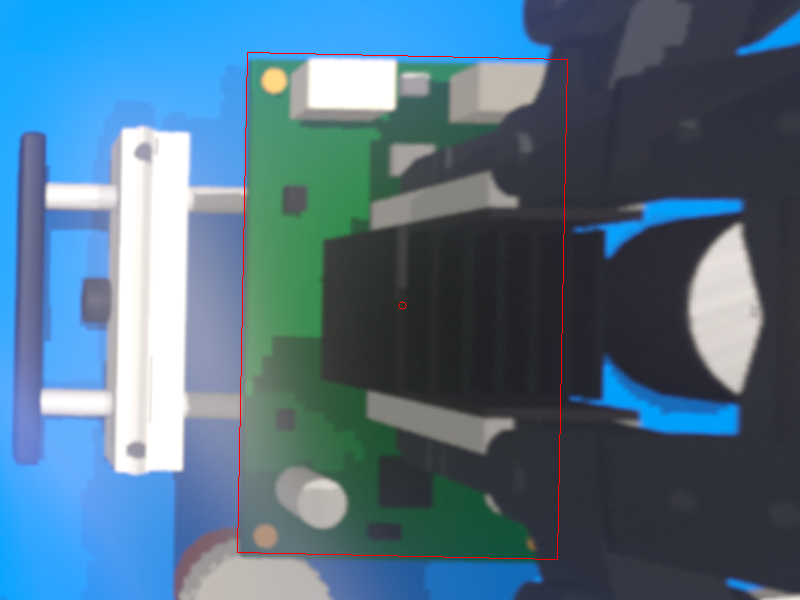

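The in-hand board matches the predicted outline within about 0.5 mm, so I'm lowering it into the jaws.

Request:
drive_tool:
  plan:
    - [0.8,0.8,10,0,0,0]
    - [0.8,0.8,25,0,0,0]
    - [0.8,0.8,40,0,0,0]
    - [0.8,0.8,50,0,0,0]
    - [0.8,0.8,56,0,0,0]

```text
time: 36.47
ee_pos: [0.6342, -0.0, 0.0494]
ee_rot: [-3.139, -0.0, 1.55]
force: [-0.5, 0.2, -1.7]
width: 0.0272
grasp_force: 59.4
```

Request:
drive_tool:
  plan:
    - [0,0,3,0,0,0]
    - [0,0,6,0,0,0]
    - [0,0,9,0,0,0]
    - [0,0,11,0,0,0]
    - [0,0,12.5,0,0,0]

```text
time: 36.88
ee_pos: [0.6351, -0.0002, 0.0389]
ee_rot: [3.141, 0.0, 1.55]
force: [0.4, -0.0, -0.7]
width: 0.027
grasp_force: 59.4
```

Request:
drive_tool:
  plan:
    - [0,0,0,0,0,0]
    - [0,0,0.5,0,0,0]
    - [0,0,0.5,0,0,0]
    - [0,0,1,0,0,0]
    - [0,0,1,0,0,0]

```text
time: 37.3
ee_pos: [0.6349, -0.0002, 0.0378]
ee_rot: [3.142, 0.0, 1.55]
force: [-0.3, -0.2, -2.0]
width: 0.0267
grasp_force: 59.4
```

Request:
drive_tool:
  plan:
    - [0,0,0,0,0,0]
    - [0,0,0,0,0,0]
    - [0,0,0,0,0,0]
    - [0,0,0,0,0,0]
    - [0,0,0,0,0,0]
  fingers: 0

```text
time: 37.72
ee_pos: [0.635, -0.0002, 0.0379]
ee_rot: [3.141, -0.0, 1.55]
force: [-1.3, 0.0, -0.1]
width: 0.0426
grasp_force: 0.0
```

Request:
drive_tool:
  plan:
    - [0,0,-8,0,0,0]
    - [0,0,-35,0,0,0]
    - [0,0,-70,0,0,0]
    - [0,0,-110,0,0,0]
    - [0,0,-145,0,0,0]

```text
time: 38.13
ee_pos: [0.6348, -0.0002, 0.1859]
ee_rot: [3.14, 0.0, 1.55]
force: [1.0, -0.1, 0.4]
width: 0.0426
grasp_force: 0.0
```

Request:
drive_tool:
  plan:
    - [0,-30,0,0,0,0]
    - [0,-70,-10,0,0,0]
    - [0,-110,-20,0,0,0]
    - [0,-145,-30,0,0,0]
    - [0,-165,-40,0,0,0]

```text
time: 38.55
ee_pos: [0.467, 0.0035, 0.2237]
ee_rot: [3.141, -0.0, 1.55]
force: [0.3, -0.2, 0.8]
width: 0.0428
grasp_force: 0.0
```

Request:
drive_tool:
  plan:
    - [0,0,0,0,0,0]
    - [0,0,0,0,0,0]
    - [0,0,0,0,0,0]
    - [0,0,0,0,0,0]
    - [0,0,0,0,0,0]

```text
time: 38.97
ee_pos: [0.4704, 0.0033, 0.2222]
ee_rot: [-3.14, -0.0, 1.55]
force: [0.2, -0.5, -0.3]
width: 0.0429
grasp_force: 0.0
```

Run:
```python
from h import *
np.set_printoptions(precision=4,suppress=True)
c=cal('wrist');im=snap('wrist','w12.png');sc=snap('scene','s12.png');tp=snap('top','t12.png')
K,R,t=c;S=.0006
H=K@np.column_stack([R[:,0],R[:,1],R[:,2]*.03+t]); A=np.array([[0,-S,.71],[-S,0,.10],[0,0,1]])
W=cv2.warpPerspective(im,H@A,(400,300),flags=cv2.WARP_INVERSE_MAP|cv2.INTER_CUBIC)
a=cv2.resize(W,(480,360)); b=cv2.resize(sc[190:370,80:420],(680,360))
o=np.vstack([cv2.resize(np.hstack([a]),(400,300)),]); 
out=np.zeros((600,800,3),np.uint8); out[:300,:400]=W; out[:300,400:]=cv2.resize(tp[150:270,220:380],(400,300)); out[300:]=cv2.resize(sc[195:375,80:560],(800,300))
cv2.imwrite('pics/f12.png',out[:,:,::-1])
for n in ('flux_jar','tip_cleaner'):
    for b in manip.boxes_of(n,'wrist')[:2]: print(n,b['score'],b['centre'],onplane('wrist',b['centre'],.03,c))
j=proj('wrist',[.5465,.002,.03],c)
for h in hough(im,j,15,32,45): print('jar',h,onplane('wrist',h[:2],.03,c))
s=manip.get_state();print(s['ee_pos'],s['time'])
```

```text
flux_jar 0.73 [387.5, 208.2] [0.5366 0.0079 0.03  ]
tip_cleaner 0.6 [466.2, 334.0] [ 0.629  -0.1349  0.03  ]
jar (388.5, 213.5, 21.600000381469727) [0.5378 0.0026 0.03  ]
[0.4701 0.0033 0.2225] 39.2167
```

View pics/f12.png

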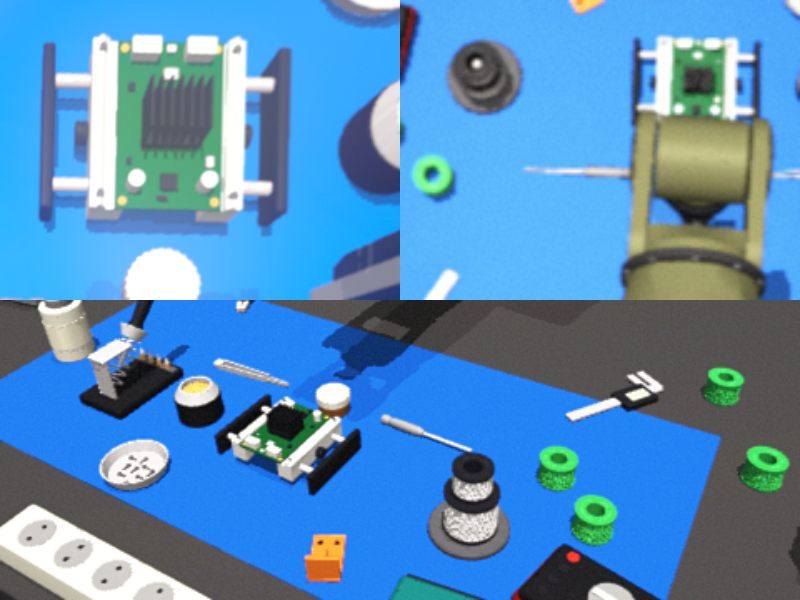

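The board is seated flat and centred, the reels are stacked and the cleaner and bottle stand. The jar's lid centre, at (162,286) in the rectified crop, is x = 0.538, so its gap to the holder is about 24 mm. I'll regrasp the jar and bring it about 8 mm nearer.

Request:
drive_tool:
  plan:
    - [0,0,0,0,0,6.5]
    - [0,0,0,0,0,13]
    - [0,0,0,0,0,20]
    - [0,0,0,0,0,27]
    - [0,0,0,0,0,34]
  fingers: -0.6

```text
time: 39.63
ee_pos: [0.47, 0.0033, 0.2227]
ee_rot: [-3.141, 0.0, 0.95]
force: [-0.4, -0.3, 0.0]
width: 0.068
grasp_force: 0.0
```

Request:
drive_tool:
  plan:
    - [0,0,0,0,0,6.5]
    - [0,0,0,0,0,13]
    - [0,0,0,0,0,20]
    - [0,0,0,0,0,27]
    - [0,0,0,0,0,34]

```text
time: 40.05
ee_pos: [0.47, 0.0033, 0.2227]
ee_rot: [-3.141, 0.0, 0.357]
force: [-0.4, 0.1, -0.2]
width: 0.0681
grasp_force: 0.0
```

Request:
drive_tool:
  plan:
    - [0,0,0,0,0,6.5]
    - [0,0,0,0,0,13]
    - [0,0,0,0,0,18]
    - [0,0,0,0,0,20.8]
    - [0,0,0,0,0,20.8]

```text
time: 40.47
ee_pos: [0.47, 0.0033, 0.2227]
ee_rot: [-3.142, 0.0, -0.003]
force: [0.2, -0.2, -0.2]
width: 0.0685
grasp_force: 0.0
```

Request:
drive_tool:
  plan:
    - [15,0,0,0,0,0]
    - [35,0.5,0,0,0,0]
    - [53,0.8,15,0,0,0]
    - [64,0.8,45,0,0,0]
    - [68,0.8,70,0,0,0]

```text
time: 40.88
ee_pos: [0.5391, 0.0024, 0.1514]
ee_rot: [3.142, -0.001, 0.002]
force: [-0.4, 0.8, -0.9]
width: 0.0685
grasp_force: 0.0
```

Run:
```python
from h import *
np.set_printoptions(precision=4,suppress=True)
c=cal('wrist');im=snap('wrist','w13.png');s=manip.get_state();print(s['ee_pos'],np.degrees(s['ee_rot']),s['width'])
j=proj('wrist',[.538,.0026,.03],c);print(j)
for h in hough(im,j,25,42,60): print('jar',h,onplane('wrist',h[:2],.03,c))
m=mask_fit('flux_jar','wrist');print(m[:3] if m else 0)
# lid by brightness, rectified on its top plane
K,R,t=c;S=.0002;H=K@np.column_stack([R[:,0],R[:,1],R[:,2]*.03+t]);A=np.array([[0,-S,.58],[-S,0,.04],[0,0,1]])
W=cv2.warpPerspective(im,H@A,(400,400),flags=cv2.WARP_INVERSE_MAP)
g=((W.min(2)>120)).astype(np.uint8)
for ct in cv2.findContours(g,0,2)[0]:
    if cv2.contourArea(ct)>6000: (u,v),r=cv2.minEnclosingCircle(ct);print('lid',.58-S*v,.04-S*u,r*S,cv2.boundingRect(ct))
```

```text
[0.5369 0.0025 0.1463] [-179.975     0.3888    0.1019] 0.06857066471521148
[318.6281 235.0895]
jar (318.5, 230.5, 26.600000381469727) [0.5418 0.0027 0.03  ]
(0.66, ((318.8294982910156, 230.5133819580078), (53.745304107666016, 55.86137390136719), 4.298527240753174), (292, 202, 55, 57))
lid 0.5412004760742187 0.0021175628662109397 0.024617601013183596 (73, 73, 232, 245)
```

Request:
drive_tool:
  plan:
    - [0,0,0,0,0,0]
    - [0,0,0,0,0,0]
    - [0,0,0,0,0,0]
    - [0,0,0,0,0,0]
    - [0,0,0,0,0,0]

```text
time: 41.4
ee_pos: [0.5381, 0.0025, 0.1539]
ee_rot: [3.141, -0.002, -0.0]
force: [0.6, -0.3, -0.7]
width: 0.0685
grasp_force: 0.0
```

Run:
```python
from h import *
np.set_printoptions(precision=4,suppress=True)
c=cal('wrist');im=snap('wrist','w14.png');s=manip.get_state();print(s['ee_pos'],np.degrees(s['ee_rot']))
j=proj('wrist',[.538,.0026,.03],c)
for h in hough(im,j,25,42,60): print('jar',h,onplane('wrist',h[:2],.03,c))
m=mask_fit('flux_jar','wrist');b=m[2];print(b,'lid near edge',onplane('wrist',(b[0]+b[2]/2,b[1]+b[3]),.028,c),'far',onplane('wrist',(b[0]+b[2]/2,b[1]),.03,c))
```

```text
[0.5381 0.0025 0.1536] [179.9951  -0.0704  -0.0058]
jar (319.5, 231.5, 27.200000762939453) [0.5394 0.0019 0.03  ]
(292, 201, 55, 56) lid near edge [0.5171 0.0019 0.028 ] far [0.5638 0.002  0.03  ]
```

Request:
drive_tool:
  plan:
    - [1,0,30,0,0,0]
    - [1,0,65,0,0,0]
    - [1,0,100,0,0,0]
    - [1,0,125,0,0,0]
    - [1,0,138,0,0,0]

```text
time: 41.92
ee_pos: [0.5374, 0.0026, 0.0117]
ee_rot: [-3.141, 0.004, -0.0]
force: [-0.2, 0.4, 0.3]
width: 0.0683
grasp_force: 0.0
```

Request:
drive_tool:
  plan:
    - [0,0,5,0,0,0]
    - [0,0,9,0,0,0]
    - [0,0,11,0,0,0]
    - [0,0,11,0,0,0]
    - [0,0,11,0,0,0]

```text
time: 42.33
ee_pos: [0.5395, 0.0024, 0.0047]
ee_rot: [3.142, -0.001, -0.0]
force: [-0.0, -0.1, -0.2]
width: 0.0685
grasp_force: 0.0
```

Request:
drive_tool:
  plan:
    - [0,0,0,0,0,0]
    - [0,0,0,0,0,0]
    - [0,0,0,0,0,0]
    - [0,0,0,0,0,0]
    - [0,0,0,0,0,0]
  fingers: 1

```text
time: 42.75
ee_pos: [0.5393, 0.0025, 0.0047]
ee_rot: [3.142, -0.001, -0.0]
force: [-2.9, 0.1, 8.7]
width: 0.042
grasp_force: 59.6
```

Request:
drive_tool:
  plan:
    - [0,0,0,0,0,0]
    - [0,0,-2,0,0,0]
    - [0,0,-5,0,0,0]
    - [2,0,-8,0,0,0]
    - [4,0,-8,0,0,0]

```text
time: 43.17
ee_pos: [0.5435, 0.0024, 0.0126]
ee_rot: [3.142, -0.001, -0.0]
force: [0.6, 0.6, -0.3]
width: 0.0421
grasp_force: 60.7
```

Request:
drive_tool:
  plan:
    - [2,0,0,0,0,0]
    - [3,0,1,0,0,0]
    - [3,0,3,0,0,0]
    - [3,0,5,0,0,0]
    - [3,0,7,0,0,0]

```text
time: 43.58
ee_pos: [0.5458, 0.0025, 0.0046]
ee_rot: [-3.142, 0.0, -0.0]
force: [-14.2, 0.6, 36.2]
width: 0.0424
grasp_force: 63.4
```

Request:
drive_tool:
  plan:
    - [0,0,0,0,0,0]
    - [0,0,0,0,0,0]
    - [0,0,0.5,0,0,0]
    - [0,0,0.5,0,0,0]
    - [0,0,0.5,0,0,0]

```text
time: 44.0
ee_pos: [0.5458, 0.0025, 0.0048]
ee_rot: [3.142, 0.0, -0.0]
force: [-6.3, -0.8, 10.6]
width: 0.0422
grasp_force: 61.7
```

Request:
drive_tool:
  plan:
    - [0,0,0,0,0,0]
    - [0,0,0,0,0,0]
    - [0,0,0,0,0,0]
    - [0,0,0,0,0,0]
    - [0,0,0,0,0,0]
  fingers: -0.6

```text
time: 44.42
ee_pos: [0.5459, 0.0025, 0.0041]
ee_rot: [-3.142, 0.0, -0.0]
force: [0.1, -0.2, 0.6]
width: 0.0686
grasp_force: 0.0
```

Request:
drive_tool:
  plan:
    - [0,0,-10,0,0,0]
    - [0,0,-40,0,0,0]
    - [0,0,-80,0,0,0]
    - [0,0,-120,0,0,0]
    - [0,0,-150,0,0,0]

```text
time: 44.83
ee_pos: [0.5463, 0.0025, 0.1583]
ee_rot: [3.141, -0.003, -0.0]
force: [-0.2, 0.7, 0.6]
width: 0.0683
grasp_force: 0.0
```

Request:
drive_tool:
  plan:
    - [-10,0,0,0,0,0]
    - [-35,0,0,0,0,0]
    - [-50,0,0,0,0,0]
    - [-60,0,0,0,0,0]
    - [-60,0,0,0,0,0]

```text
time: 45.25
ee_pos: [0.4847, 0.0025, 0.1551]
ee_rot: [3.142, -0.0, -0.0]
force: [0.4, -0.2, 0.3]
width: 0.0684
grasp_force: 0.0
```

Request:
drive_tool:
  plan:
    - [0,0,0,0,0,0]
    - [0,0,0,0,0,0]
    - [0,0,0,0,0,0]
    - [0,0,0,0,0,0]
    - [0,0,0,0,0,0]

```text
time: 45.67
ee_pos: [0.4862, 0.0025, 0.1541]
ee_rot: [-3.142, 0.0, -0.0]
force: [0.1, -0.1, -0.3]
width: 0.0679
grasp_force: 0.0
```

Run:
```python
from h import *
np.set_printoptions(precision=4,suppress=True)
c=cal('wrist');im=snap('wrist','w15.png');s=manip.get_state();print(s['ee_pos'],s['time'])
j=proj('wrist',[.546,.002,.03],c)
for h in hough(im,j,18,40,50): print('jar',h,onplane('wrist',h[:2],.03,c))
m=mask_fit('flux_jar','wrist');b=m[2];print(b,'lid near edge',onplane('wrist',(b[0]+b[2]/2,b[1]+b[3]),.028,c))
for n in ('tip_cleaner','iron_stand','board_holder','circuit_board'):
    for r in manip.boxes_of(n,'wrist')[:1]: print(n,r['score'],onplane('wrist',r['centre'],.03,c))
```

```text
[0.4861 0.0025 0.1541] 45.7167
jar (319.5, 153.5, 28.799999237060547) [0.5472 0.0021 0.03  ]
(289, 125, 60, 61) lid near edge [0.5228 0.0024 0.028 ]
tip_cleaner 0.81 [ 0.6248 -0.1425  0.03  ]
iron_stand 0.94 [ 0.5978 -0.2161  0.03  ]
board_holder 0.92 [0.617  0.0335 0.03  ]
circuit_board 0.63 [ 0.6158 -0.0007  0.03  ]
```

View pics/w15.png

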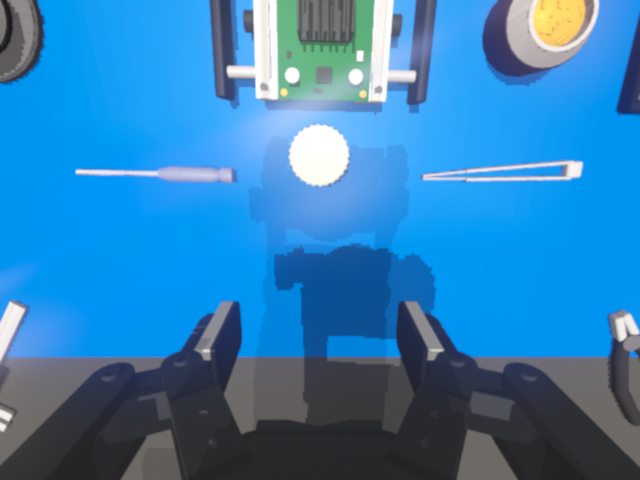

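The jar lid is now at (319,155), squarely in front of the holder with about 16 mm clear. The board is seated at (325,50), and the cleaner stands in the gap at about (545,30). Everything is as asked and the arm is clear.

```bash
python3 -c "
from station import manip
print(manip.job_done())"
```

```text
the job is handed in; nothing more can be done
None
```

The bench is set out as asked and handed in at about 46 s on the robot's clock; the tip cleaner sits a few mm nearer the middle of the gap than the midpoint between the two stands' centres, and I never saw the judge's result.

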